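Clear the battery jig and tap the proud cells home

TASK

First brush every broken spacer piece off the jig's bed into the empty scrap bin at its end (not the tray with cells), using the brush and never the fingers, and stand the brush back on its mat. Then, with the mallet, drive every cell that still stands proud of the holder fully home, level with the seated ones, without hitting the two brass studs or pressing cells with anything else, and stand the mallet on its head back on its own mat. Leave the other things on the bench where they are.

Things in the scene. Friction and masses are not known exactly. Their poses are not given: they have to be found in the camera images.
- jig: fixed assembly jig, turned a few degrees at most. Origin on the table under the centre of its bed; x away from the robot, y along the bed. Behind the bed stands the black plastic cell holder, 100 mm (x) by 190 mm (y), centre at x = 135 mm, top at 70 mm, with eight places in two rows of four, 44 mm apart (x = 113, 157; y = -66, -22, 22, 66 mm)
- bed (a point): centre of the top of the jig's bed: a flat bare aluminium block 270 mm long (jig y), its top 45 mm above the table, between two steel rails 116 mm apart inside (at jig x = -58 and 58 mm) and 20 mm higher than the bed. Both ends (jig y = -135 and 135 mm) are open
- scrap_bin: empty open sheet-steel bin 140 mm (x) by 90 mm (y), 42 mm high, walls 3 mm, fixed 3 mm beyond one end of the bed and just below its level (which end varies). Origin: centre of its underside, axes as the jig's. At the other end of the bed stands a tray of the same size with three spare cells lying in it
- brush: block brush standing on its bristles: stiff bristle pad 100 mm (x) by 24 mm (y) by 26 mm high, wooden back above it 100 by 30 mm up to 42 mm, and on top a flat-sided wooden grip 70 mm (x) by 22 mm (y) from 42 to 80 mm. Origin: centre of the bristles' underside; z up. Starts with its x within about 0.45 rad of the world x. 160 g
- brush_mat: grey felt mat 150 by 110 mm, 3 mm thick, fixed on the bench to one side: the brush's place. Origin: centre of its underside
- mallet: short rubber mallet, 300 g, standing by itself on a face of its head: upright cylinder head 36 mm across, 70 mm high; level flat-sided wooden handle 22 mm wide, 24 mm high, centred 42 mm above the lower face, from x = -18 to -101 mm. Origin: centre of the head's lower face; z up. Its handle starts towards the robot, within 0.45 rad of the world -x
- mallet_mat: grey mat like the other, on the other side: the mallet's place
- scrap_1: broken piece of black plastic spacer, block 26 x 18 mm, 14 mm high, 20 g, lying on the bed at the start (may be absent). Origin: its middle, at half its height
- scrap_2: broken piece of black plastic spacer, L-shaped piece 26 x 24 mm, 15 mm high, 20 g, lying on the bed at the start (may be absent). Origin: its middle, at half its height
- scrap_3: broken piece of black plastic spacer, block 20 x 20 mm, 16 mm high, 20 g, lying on the bed at the start (may be absent). Origin: its middle, at half its height
- scrap_4: broken piece of black plastic spacer, disc 24 mm across, 14 mm high, 20 g, lying on the bed at the start (may be absent). Origin: its middle, at half its height
- scrap_5: broken piece of black plastic spacer, cross-shaped piece 28 x 24 mm, 15 mm high, 20 g, lying on the bed at the start (may be absent). Origin: its middle, at half its height
- cell_1: upright lilac battery cell with a steel top, 21 mm in diameter, 70 mm high, in any of the holder's eight places. Origin: centre of its underside, 4 mm above the table when fully seated on its stop (top 4 mm above the holder), 12 to 16 mm when proud. Slides only up and down, a tight fit: about 6 N moves it, and it stays where left
- cell_2: upright lilac battery cell with a steel top, 21 mm in diameter, 70 mm high, in any of the holder's eight places. Origin: centre of its underside, 4 mm above the table when fully seated on its stop (top 4 mm above the holder), 12 to 16 mm when proud. Slides only up and down, a tight fit: about 6 N moves it, and it stays where left
- cell_3: upright lilac battery cell with a steel top, 21 mm in diameter, 70 mm high, in any of the holder's eight places. Origin: centre of its underside, 4 mm above the table when fully seated on its stop (top 4 mm above the holder), 12 to 16 mm when proud. Slides only up and down, a tight fit: about 6 N moves it, and it stays where left
- cell_4: upright lilac battery cell with a steel top, 21 mm in diameter, 70 mm high, in any of the holder's eight places. Origin: centre of its underside, 4 mm above the table when fully seated on its stop (top 4 mm above the holder), 12 to 16 mm when proud. Slides only up and down, a tight fit: about 6 N moves it, and it stays where left
- cell_5: upright lilac battery cell with a steel top, 21 mm in diameter, 70 mm high, in any of the holder's eight places. Origin: centre of its underside, 4 mm above the table when fully seated on its stop (top 4 mm above the holder), 12 to 16 mm when proud. Slides only up and down, a tight fit: about 6 N moves it, and it stays where left
- cell_6: upright lilac battery cell with a steel top, 21 mm in diameter, 70 mm high, in any of the holder's eight places. Origin: centre of its underside, 4 mm above the table when fully seated on its stop (top 4 mm above the holder), 12 to 16 mm when proud. Slides only up and down, a tight fit: about 6 N moves it, and it stays where left
- stud_1: brass terminal stud 8 mm in diameter, fixed in one of the holder's places, its top at 86 mm. Origin 20 mm below its top
- stud_2: brass terminal stud 8 mm in diameter, fixed in one of the holder's places, its top at 86 mm. Origin 20 mm below its top
- multimeter: yellow multimeter lying on the bench, 75 x 150 mm, 35 mm high, a bystander
- jar: closed jar, 64 mm across, 75 mm high, a bystander
- tape_roll: roll of orange tape lying flat, 90 mm across, 24 mm high, a bystander

How it is judged:
By the outcome, as a careful person would: the job done as asked, in the order asked, and still so for the second after the job is handed in, with the robot touching nothing.
Of scrap_1, scrap_2, scrap_3, scrap_4, scrap_5 only 3 to 5 are there at a start; the rules pass over those that are not, and their reading is None.
At some moment in a run one of scrap_1, scrap_2, scrap_3, scrap_4, scrap_5 may be knocked a few centimetres aside while the robot is not near it.
It also fails if it takes over 176 s, if anything falls off the work surface, if the arm or the gripper's body presses on something with over 40 N, if the wrist force passes 120 N, or if a joint passes its speed limit or range.

ROBOT

A 7-joint arm with a two-finger parallel gripper is mounted at the origin on the work surface. World frame = base frame: x ahead of the robot, y to its left, z up, the work surface at z = 0. Lengths are in mm, angles in rad, forces in N, time in s.
With the tool pointing down it reaches from about 400 to 875 mm from the base axis. Payload 6.5 kg.
Tool frame: the origin (TCP) lies between the finger pads; the fingertips stand 14 mm ahead of it and the grasp point (between the pads) lies 5 mm behind it; z points along the fingers, y is the line along which they close (so a half turn about z gives the same grasp; the last joint's range is limited). The gripper opens to 85 mm and grips with 20 to 120 N. Pads are 22 mm wide; open, the fingers measure 114 mm over their backs; the gripper's body (76 mm by 85 mm) begins 54 mm behind the grasp point. The pads swing forward as they close: fully open they stand 13 mm farther back than shut.
Start: joints at [1.209, 0.536, -0.004, 1.538, 0.003, 1.067, -0.071], TCP at [189.474, -621.764, 213.29] pointing down, gripper open.
Joint ranges: [-2.7, 2.7], [-0.37, 2.16], [-1.27, 1.26], [0.24, 2.4], [-1.31, 4.45], [0.19, 1.91], [-2.76, 2.76]. Speed limits (rad/s): [2.39, 2.39, 3.14, 3.14, 3.14, 3.14, 3.14].

INTERFACE

Orientations are given as a unit quaternion [x, y, z, w].
In Python, from bench import manip, eyes gives the robot as it stands.
- The arm moves only by the tool servo_tool, never from a script. Its argument "deltas" is a list of rows, each a list of 7 numbers: the shift along the tool's x, y, z normalised to -1 to 1, where 1 is 0.2 m, then the turn, a rotation vector about the tool's x, y, z normalised to -1 to 1, where 1 is 30 degrees, then the opening, from -1 (shut) to 1 (fully open). In form: [[dx, dy, dz, wx, wy, wz, gripper], ...]. A call has exactly 5 rows; each row is the pose to reach, as a shift and turn from the pose commanded when the call began, along the tool's axes at that moment; what a row does not reach only later rows make up. A row lasts 1/8 s, in which the tool goes at most 62.5 mm and 10.7 degrees, less where a joint would pass 70% of its speed; a pose out of reach is approached as far as the arm can. A call with a number of a shift or a turn outside -1 to 1 is refused whole. A call with a gripper value outside its range is refused whole. The fingers move at their own pace and stop on an object; the grip force is fixed at half the most. Time passes only in rows, so rows that repeat a pose let the fingers close, or fill a call up. It gives the time, the measured TCP pose, the force, the opening and the grip force at its end, in the units of the state.
- manip.state(): the state, without advancing time (a new reading comes with each control period).
- eyes.read_camera(name): name is "scene" or "top" or "wrist"; returns a dict with "color" (420x560x3 uint8, blue, green, red), "vertical_fov" (degrees; the focal length in pixels is half the picture's height over the tangent of half this angle, whatever the lens; pixels are square), "cx", "cy" (the principal point, pixels), "dist" ([k1, k2, p1, p2, k3] as OpenCV has them; the pictures are not rectified), "R" (3x3) and "t" (3): a world point X has camera coordinates R X + t. Camera axes: x right, y down, z forward; pixel columns grow to the right and rows downward; lengths in mm; the calibration is good to about 2 mm. A picture is of the moment at which its call begins. There is no depth.
- manip.job_done(): hands the job in; it is judged then, once.
The state is a dict: "clock": time; "joint_pos": joint angles; "qvel": joint speeds; "tau": joint torques, N m; "position": TCP position; "ee_rot": TCP orientation; "ft_force": force on the tool from outside, world axes, zero at the start; "wrist_torque": the same for the moment, N m; "gripper_width": opening from 0.0 (shut) to 1.0 (fully open); "gripper_force": force on a finger pad.
Only numpy, scipy, OpenCV 4.12 (cv2) and the standard library are available. Lean on these libraries where they do the work, as an engineer would, in place of code of your own. Each camera call takes 0.05 s, during which the arm holds its last target. There are 200 camera calls.

## Working session

There is one attempt and no reset: what is moved stays moved. The work goes in short steps, Python scripts to look and compute and a tool call to move; the robot and the scene stay as the last step left them, time stands still between calls to the robot, and variables do not carry over. Pictures are saved under pics/ and viewed, at most 14 in all, crops included, and the job is handed in when it is done.

Besides the shell and the picture viewer there is one more tool, called after "Emit:" as name([rows], argument=value, ...), one row to a line, values as JSON. servo_tool: Moves the arm, as the interface text tells. Its arguments: {"type":"object","properties":{"deltas":{"type":"array"}},"required":["deltas"]}

```bash
mkdir -p pics; ls; cat > h.py <<'E'
import numpy as np, cv2
from bench import manip, eyes
from scipy.spatial.transform import Rotation as Ro
def cam(n):
    c=eyes.read_camera(n); im=np.array(c["color"],np.uint8)
    f=im.shape[0]/2/np.tan(np.radians(c["vertical_fov"])/2)
    c["K"]=np.array([[f,0,c["cx"]],[0,f,c["cy"]],[0,0,1]]); c["R"]=np.array(c["R"]); c["t"]=np.array(c["t"]); c["im"]=im; c["d"]=np.array(c["dist"],float)
    return c
def ray(c,uv,z):
    p=cv2.undistortPoints(np.array(uv,float).reshape(-1,1,2),c["K"],c["d"]).reshape(-1,2)
    d=np.c_[p,np.ones(len(p))]@c["R"]; o=-c["R"].T@c["t"]
    return o+d*((z-o[2])/d[:,2])[:,None]
def proj(c,X):
    return cv2.projectPoints(np.array(X,float).reshape(-1,1,3),cv2.Rodrigues(c["R"])[0],c["t"],c["K"],c["d"])[0].reshape(-1,2)
E
python3 - <<'E'
from h import *
import pickle
print(manip.state())
for n in ["top","scene","wrist"]:
    c=cam(n); cv2.imwrite(f"pics/{n}0.png",c["im"]); pickle.dump(c,open(n+"0.pkl","wb"))
    print(n,-c["R"].T@c["t"],c["K"][0,0],c["R"].round(2).tolist())
E
```

```text
pics
{'clock': 0.0, 'joint_pos': array([ 1.20879785,  0.53719884, -0.00441602,  1.53890383,  0.002614  ,
        1.0673049 , -0.0711963 ]), 'qvel': array([-1.40635335e-03,  5.08631654e-04, -4.77563236e-04,  7.91082166e-05,
       -4.49149077e-04,  6.38376954e-04, -7.74249653e-04]), 'tau': array([ 3.45560384e-04, -5.83418334e+01,  1.04915902e+00, -2.59100121e+01,
        1.24414492e-02,  9.66829219e-03, -1.32277813e-05]), 'position': array([ 189.23787833, -621.12463774,  212.38020772]), 'ee_rot': array([ 9.89077779e-01,  1.47391752e-01, -2.10067909e-04, -8.79986365e-04]), 'ft_force': array([-0.15367641,  0.94463498, -0.6364896 ]), 'wrist_torque': array([ 0.0137775 ,  0.00083987, -0.00881645]), 'gripper_force': 0.0, 'gripper_width': 0.9994811655799709}
top [ 419.44630039   15.79938226 1153.4122103 ] 494.42499116780834 [[-0.03, -1.0, 0.01], [-1.0, 0.03, -0.08], [0.08, -0.01, -1.0]]
scene [ 865.82185322 -652.44097355  878.56347135] 403.8895949951611 [[0.88, 0.48, 0.01], [0.37, -0.66, -0.66], [-0.31, 0.58, -0.75]]
wrist [ 259.6609145  -600.08703176  373.93493762] 337.9819287422259 [[0.29, -0.96, -0.0], [-0.92, -0.28, 0.29], [-0.28, -0.08, -0.96]]
```

```bash
python3 - <<'E'
import cv2
a=cv2.imread("pics/top0.png");cv2.imwrite("pics/top0b.png",cv2.resize(a,(800,600),interpolation=cv2.INTER_CUBIC))
E
```

```text
(no output)
```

View pics/top0b.png

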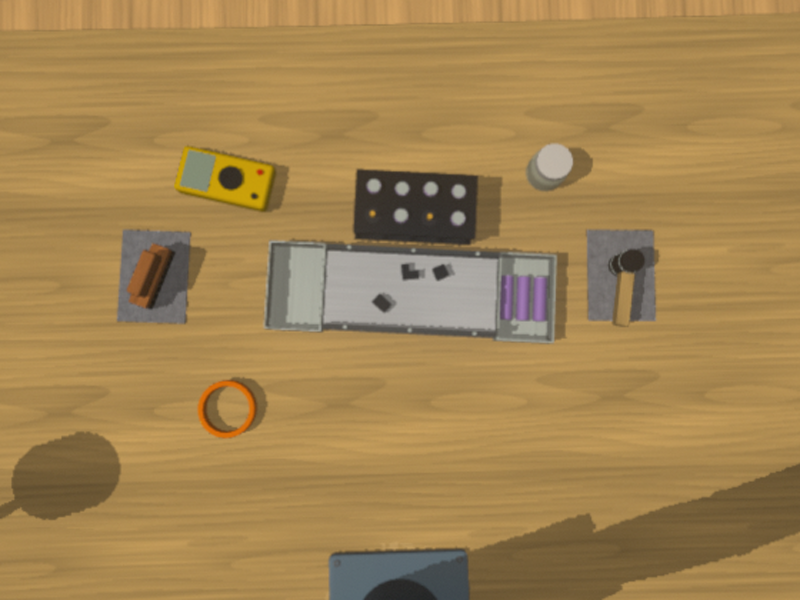

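View pics/scene0.png

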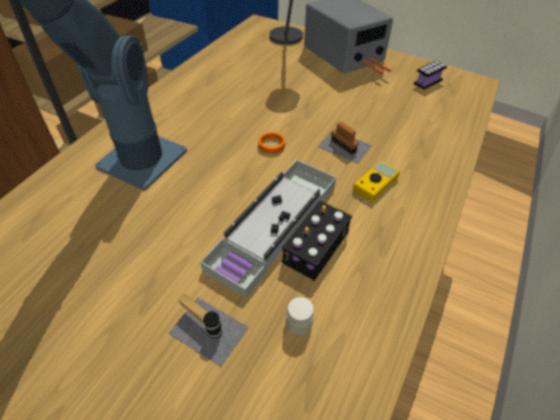

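The top view (800×600 scaled) shows the empty bin at left (295,287), the +y end. The brush is on its mat at (151,276), the mallet at (627,275), three scraps at (410,271), (443,271) and (383,302), studs at (373,214) and (430,216), and six cell tops. The scene view agrees.

```bash
python3 - <<'E'
from h import *
import pickle
T=pickle.load(open("top0.pkl","rb"));S=pickle.load(open("scene0.pkl","rb"))
def z(im,x,y,w,h,s): return cv2.resize(im[y:y+h,x:x+w],None,fx=s,fy=s,interpolation=cv2.INTER_CUBIC)
t=T["im"];s=S["im"]
a=np.hstack([z(t,80,158,60,72,4),z(t,408,158,60,72,4),z(s,280,190,80,72,4)])
b=z(t,180,110,220,136,3.6)[:,:a.shape[1]]; b=cv2.copyMakeBorder(b,0,0,0,max(0,a.shape[1]-b.shape[1]),0)
m=np.vstack([a,b])[:800]; print(m.shape)
cv2.imwrite("pics/crops.png",cv2.resize(m,(int(m.shape[1]*600/m.shape[0]),600)) if m.shape[0]>600 else m)
def lab(im,mask,amin,roi):
    x0,y0,x1,y1=roi; mm=np.zeros(mask.shape,np.uint8); mm[y0:y1,x0:x1]=mask[y0:y1,x0:x1]
    n,l,st,ce=cv2.connectedComponentsWithStats(mm); return [(st[i,4],ce[i].round(1).tolist(),st[i,:4].tolist()) for i in range(1,n) if st[i,4]>=amin]
g=t.astype(int); sat=g.max(2)-g.min(2); br=g.max(2)
print("tops",lab(t,((br>130)&(sat<40)).astype(np.uint8),15,(250,120,335,165)))
print("studs",lab(t,((g[...,2]>g[...,0]+50)).astype(np.uint8),4,(252,140,330,160)))
print("scraps",lab(t,((br<90)).astype(np.uint8),15,(230,178,345,232)))
for l in lab(t,((br<90)).astype(np.uint8),15,(230,178,345,232)): print(ray(T,l[1],60).round(1))
g=s.astype(int); sat=g.max(2)-g.min(2); br=g.max(2)
print("S tops",lab(s,((br>130)&(sat<40)).astype(np.uint8),15,(285,203,352,262)))
print("S studs",lab(s,((g[...,2]>g[...,0]+50)).astype(np.uint8),3,(285,203,345,250)))
E
```

```text
(778, 800, 3)
tops [(np.int32(60), [261.2, 129.4], [257, 126, 9, 8]), (np.int32(59), [281.1, 131.5], [277, 128, 9, 8]), (np.int32(61), [301.0, 131.6], [297, 128, 9, 9]), (np.int32(59), [320.8, 133.4], [317, 130, 9, 8]), (np.int32(59), [280.3, 150.4], [276, 147, 9, 8]), (np.int32(62), [320.3, 152.3], [316, 148, 9, 9])]
studs [(np.int32(18), [260.3, 149.0], [259, 147, 4, 5]), (np.int32(18), [300.3, 151.0], [299, 149, 4, 5])]
scraps [(np.int32(38), [320.4, 178.3], [304, 178, 30, 2]), (np.int32(21), [340.1, 178.7], [335, 178, 10, 3]), (np.int32(83), [286.1, 190.4], [281, 185, 12, 10]), (np.int32(73), [308.1, 190.2], [303, 186, 11, 10]), (np.int32(82), [267.0, 211.6], [261, 206, 13, 12]), (np.int32(20), [233.6, 228.2], [230, 227, 9, 3]), (np.int32(92), [263.0, 229.7], [244, 228, 40, 4]), (np.int32(36), [300.3, 230.8], [289, 230, 28, 2])]
[[ 569.2 -105.3   60. ]]
[[ 567.1 -149.2   60. ]]
[[544.1 -27.9  60. ]]
[[543.3 -76.9  60. ]]
[[498.   15.8  60. ]]
[[463.2  90.5  60. ]]
[[458.1  25.7  60. ]]
[[453.5 -56.6  60. ]]
S tops [(np.int32(249), [292.7, 210.6], [285, 203, 22, 26]), (np.int32(41), [338.3, 214.6], [335, 212, 8, 6]), (np.int32(44), [315.1, 218.2], [312, 215, 8, 7]), (np.int32(45), [329.7, 227.7], [326, 225, 8, 7]), (np.int32(49), [321.6, 237.2], [318, 234, 8, 8]), (np.int32(52), [297.1, 241.0], [293, 238, 9, 7]), (np.int32(51), [312.5, 251.1], [309, 248, 8, 7])]
S studs [(np.int32(94), [337.8, 205.6], [327, 203, 18, 9]), (np.int32(22), [323.4, 207.6], [322, 205, 4, 7]), (np.int32(22), [306.4, 229.3], [305, 227, 4, 6]), (np.int32(50), [341.7, 245.5], [337, 239, 8, 11])]
```

View pics/crops.png

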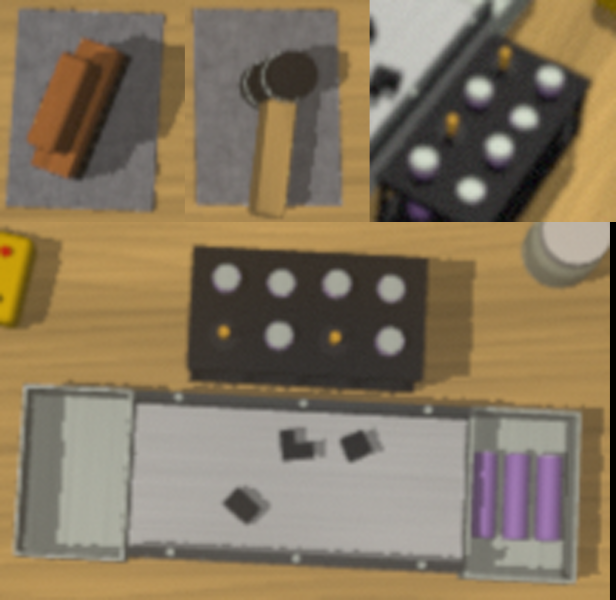

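Crops: the brush grip runs from upper right to lower left (crop px 82,60 → 48,147). The mallet head is at (290,75) with the handle end at (267,215). The bed has an L, a square and a block; the cells with visible lilac rims look proud.

```bash
python3 - <<'E'
from h import *
import pickle
T=pickle.load(open("top0.pkl","rb"));S=pickle.load(open("scene0.pkl","rb"))
pairs=[((157,66),(261.2,129.4),(338.3,214.6)),((157,22),(281.1,131.5),(329.7,227.7)),((157,-22),(301,131.6),(321.6,237.2)),((157,-66),(320.8,133.4),(312.5,251.1)),((113,22),(280.3,150.4),(315.1,218.2)),((113,-66),(320.3,152.3),(297.1,241.0)),((113,66),(260.3,149),(323.4,206.8)),((113,-22),(300.3,151),(306.4,228.8))]
def P(c): return np.c_[c["R"],c["t"]]
W=[]
for j,a,b in pairs:
    ua=cv2.undistortPoints(np.array([[a]],float),T["K"],T["d"]).reshape(2,1);ub=cv2.undistortPoints(np.array([[b]],float),S["K"],S["d"]).reshape(2,1)
    X=cv2.triangulatePoints(P(T),P(S),ua,ub)[:,0];X=X[:3]/X[3];W.append(X);print(j,X.round(1))
W=np.array(W);J=np.array([p[0] for p in pairs],float)
a=J-J.mean(0);b=W[:,:2]-W[:,:2].mean(0)
th=np.arctan2((a[:,0]*b[:,1]-a[:,1]*b[:,0]).sum(),(a*b).sum());R=np.array([[np.cos(th),-np.sin(th)],[np.sin(th),np.cos(th)]])
o=W[:,:2].mean(0)-R@J.mean(0);print("th",th,"o",o,"res",(W[:,:2]-(J@R.T+o)).round(1).tolist())
t=T["im"];hsv=cv2.cvtColor(t,cv2.COLOR_BGR2HSV)
r=t[158:230,84:136].astype(int)
wood=((r[...,2]-r[...,0])>55)&(r[...,1]<r[...,2]*0.62)
print(np.histogram(r[...,2][wood],bins=range(60,230,12)))
for th_ in (150,165):
    m=(wood&(r[...,2]>th_)).astype(np.uint8);n,l,st,ce=cv2.connectedComponentsWithStats(m)
    i=1+st[1:,4].argmax();pts=np.argwhere(l==i)[:,::-1]+[84,158]
    w=ray(T,pts,83)[:,:2];q=cv2.minAreaRect(w.astype(np.float32));print(th_,st[i],q)
# mallet
r=t[158:235,408:470].astype(int)
m=((r[...,2]-r[...,0])>60)&(r[...,2]>150);m=m.astype(np.uint8);m[:, :10]=0;m[:,50:]=0
n,l,st,ce=cv2.connectedComponentsWithStats(m);
for i in range(1,n):
    if 60<st[i,4]<600:
        w=ray(T,np.argwhere(l==i)[:,::-1]+[408,158],57)[:,:2];print("handle",st[i],cv2.minAreaRect(w.astype(np.float32)))
print("head",ray(T,[(442.0,182.3)],73))
# mats
def q(uv,s,x0,y0): return [(u-s)/3.084*1+x0 for u in ()]
g=t.astype(int);sat=g.max(2)-g.min(2)
for nme,x0,x1 in (("bm",75,140),("mm",400,468)):
    m=((sat<28)&(g.max(2)>60)&(g.max(2)<150)).astype(np.uint8);k=np.zeros_like(m);k[150:240,x0:x1]=m[150:240,x0:x1]
    w=ray(T,np.argwhere(k>0)[:,::-1],3)[:,:2];print(nme,cv2.minAreaRect(w.astype(np.float32)))
# bed region corners
m=((sat<25)&(g.max(2)>135)).astype(np.uint8);m[:172]=0;m[240:]=0;m[:,:226]=0;m[:,350:]=0
n,l,st,ce=cv2.connectedComponentsWithStats(m);i=1+st[1:,4].argmax()
print("bed",cv2.minAreaRect(ray(T,np.argwhere(l==i)[:,::-1],45)[:,:2].astype(np.float32)))
E
```

```text
(157, 66) [678.4  23.5  79. ]
(157, 22) [674.6 -20.6  70.2]
(157, -22) [671.3 -64.4  78.1]
(157, -66) [ 668.  -108.8   70.9]
(113, 22) [630.5 -17.3  78.9]
(113, -66) [ 623.7 -105.3   79.2]
(113, 66) [633.9  26.5  82.2]
(113, -22) [627.3 -61.3  81.3]
th -0.07683800454491131 o [516.37037547 -30.59456235] res [[0.4, 0.3], [0.0, 0.1], [0.1, 0.2], [0.1, -0.3], [-0.2, 0.1], [-0.3, -0.3], [-0.2, -0.0], [-0.0, -0.0]]
(array([ 0,  0,  0,  0,  0,  1,  0, 15,  1,  0,  0,  0,  0,  0]), array([ 60,  72,  84,  96, 108, 120, 132, 144, 156, 168, 180, 192, 204,
       216, 228]))
150 [13 33  2  2  3] ((549.9069213867188, 381.04345703125), (2.17639422416687, 2.14038348197937), 0.08837470412254333)Traceback (most recent call last):
  File "<stdin>", line 20, in <module>
ValueError: attempt to get argmax of an empty sequence
```

```bash
python3 - <<'E'
from h import *
import pickle
T=pickle.load(open("top0.pkl","rb"));t=T["im"]
hsv=cv2.cvtColor(t,cv2.COLOR_BGR2HSV)
r=t[162:226,86:132].astype(int)
R=r[...,2];d=R-r[...,0]
print(t[194,84:136:2].tolist())
wood=(d>40)
print(np.histogram(R[wood],bins=range(40,230,10))[0])
for th_ in (60,120,135,150):
    m=(wood&(R>th_)).astype(np.uint8)
    n,l,st,ce=cv2.connectedComponentsWithStats(m)
    i=1+st[1:,4].argmax();pts=np.argwhere(l==i)[:,::-1]+[86,162]
    w=ray(T,pts,83)[:,:2];print(th_,st[i],cv2.minAreaRect(w.astype(np.float32)))
# by eye corners of grip top in crop
for z,c in ((83,[(60,50),(100,62),(67,152),(28,141)]),(45,[(82,40),(127,52),(80,178),(35,164)])):
    p=ray(T,[(u/3.084+80,v/3.084+158) for u,v in c],z);print(p.round(0).tolist(),p.mean(0))
r=t[158:235,408:470].astype(int)
m=((r[...,2]-r[...,0])>60)&(r[...,2]>150);m=m.astype(np.uint8);m[:, :10]=0;m[:,48:]=0;m[68:]=0
n,l,st,ce=cv2.connectedComponentsWithStats(m);
for i in range(1,n):
    if 60<st[i,4]<900:
        w=ray(T,np.argwhere(l==i)[:,::-1]+[408,158],57)[:,:2];print("handle",st[i],cv2.minAreaRect(w.astype(np.float32)))
print("head",ray(T,[(442.0,182.3)],73))
g=t.astype(int);sat=g.max(2)-g.min(2)
for nme,x0,x1 in (("bm",75,140),("mm",405,465)):
    m=((sat<28)&(g.max(2)>60)&(g.max(2)<150)).astype(np.uint8);k=np.zeros_like(m);k[150:240,x0:x1]=m[150:240,x0:x1]
    k=cv2.morphologyEx(k,cv2.MORPH_OPEN,np.ones((3,3)));w=ray(T,np.argwhere(k>0)[:,::-1],3)[:,:2];print(nme,cv2.minAreaRect(w.astype(np.float32)))
m=((sat<25)&(g.max(2)>135)).astype(np.uint8);m[:172]=0;m[240:]=0;m[:,:226]=0;m[:,350:]=0
n,l,st,ce=cv2.connectedComponentsWithStats(m);i=1+st[1:,4].argmax()
print("bed",st[i],cv2.minAreaRect(ray(T,np.argwhere(l==i)[:,::-1],45)[:,:2].astype(np.float32)))
E
```

```text
[[111, 116, 123], [110, 110, 113], [110, 111, 115], [107, 108, 114], [66, 98, 142], [49, 97, 154], [51, 97, 154], [50, 94, 150], [47, 90, 143], [34, 59, 89], [28, 44, 65], [29, 44, 63], [34, 61, 91], [33, 57, 88], [30, 42, 57], [25, 31, 35], [70, 71, 74], [74, 76, 79], [78, 79, 83], [76, 78, 81], [74, 76, 78], [74, 77, 81], [78, 79, 83], [76, 79, 84], [59, 91, 112], [59, 97, 119]]
[  0   0  28  54  30  79  42  28  41  69 166 175   3   3   0   0   0   0]
60 [  3   8  30  46 672] ((548.9891967773438, 370.6658935546875), (40.15244674682617, 96.73580932617188), 67.85611724853516)
120 [  3   8  27  46 413] ((549.687744140625, 374.575927734375), (35.48583221435547, 97.29165649414062), 71.66195678710938)
135 [  3  14  18  39 315] ((542.8941650390625, 381.9353332519531), (31.60855484008789, 82.5062255859375), 84.19237518310547)
150 [  4  15  12  27 105] ((552.6680297851562, 383.46881103515625), (11.813569068908691, 60.62582015991211), 70.22441864013672)
[[588.0, 377.0, 83.0], [578.0, 349.0, 83.0], [515.0, 372.0, 83.0], [524.0, 399.0, 83.0]] [551.24259999 374.21294416  83.        ]
[[600.0, 374.0, 45.0], [591.0, 341.0, 45.0], [500.0, 375.0, 45.0], [511.0, 408.0, 45.0]] [550.37936765 374.48588811  45.        ]
handle [ 10   0  38   3 101] ((606.2314453125, -367.62322998046875), (82.9102783203125, 4.541694164276123), 88.41798400878906)
handle [ 24  33  11  35 295] ((495.5401611328125, -363.0792236328125), (19.02632713317871, 77.2109146118164), 81.67418670654297)
head [[ 551.32931137 -371.26736745   73.        ]]
bm ((555.5753173828125, 385.50201416015625), (109.2254409790039, 148.34799194335938), 86.51121520996094)
mm ((537.863525390625, -377.1084899902344), (108.4546890258789, 146.07420349121094), 88.42009735107422)
bed [ 226  176  123   55 5473] ((517.5179443359375, -30.170028686523438), (270.4356384277344, 112.4007797241211), 85.69564056396484)
```

```bash
cat >> h.py <<'E'
TH=-0.0768;O=np.array([516.8,-30.4])
def J(x,y):
    c,s=np.cos(TH),np.sin(TH); return O+np.array([c*x-s*y,s*x+c*y])
def toJ(w):
    d=np.array(w)[:2]-O; c,s=np.cos(TH),np.sin(TH); return np.array([c*d[0]+s*d[1],-s*d[0]+c*d[1]])
def plan(wps,start=None):
    """wps: (x,y,z,yaw); splits to calls, prints normalised dx,dy,dz,wx,wy,wz"""
    s=manip.state(); p,R=(np.array(s["position"]),Ro.from_quat(s["ee_rot"])) if start is None else start
    for x,y,z,yaw in wps:
        tp=np.array([x,y,z],float);tR=Ro.from_euler('z',yaw)*Ro.from_quat([1,0,0,0])
        rv=(tR*R.inv()).as_rotvec();n=int(np.ceil(max(np.abs(R.inv().apply(tp-p)).max()/198,np.linalg.norm(rv)/.52,0.01)))
        for k in range(n):
            q=p+(tp-p)/(n-k);Q=Ro.from_rotvec((tR*R.inv()).as_rotvec()/(n-k))*R
            d=np.r_[R.inv().apply(q-p)/200,(R.inv()*Q).as_rotvec()/(np.pi/6)].round(3)
            print(d.tolist(),"->",q.round(0).tolist(), end="\n")
            p=p+R.apply(d[:3]*200);R=R*Ro.from_rotvec(d[3:]*np.pi/6)
        print('--')
E
python3 - <<'E'
from h import *
plan([(360,-560,230,0.8),(520,-400,230,1.2),(610,-210,230,1.7),(630,0,230,2.1),(600,200,230,2.4),(550,374,220,2.797)])
E
```

```text
[0.906, -0.044, -0.087, -0.002, -0.0, -0.963] -> [360.0, -560.0, 230.0]
--
[0.566, 0.008, 0.0, -0.0, -0.0, -0.382] -> [440.0, -480.0, 230.0]
[0.552, 0.12, 0.0, -0.0, -0.001, -0.382] -> [520.0, -400.0, 230.0]
--
[0.524, 0.038, 0.0, -0.0, 0.0, -0.477] -> [565.0, -305.0, 230.0]
[0.499, 0.166, 0.0, -0.0, 0.0, -0.478] -> [610.0, -210.0, 230.0]
--
[0.514, 0.117, 0.0, -0.0, 0.0, -0.382] -> [620.0, -105.0, 230.0]
[0.481, 0.218, 0.0, -0.0, 0.0, -0.381] -> [630.0, 0.0, 230.0]
--
[0.939, 0.375, 0.0, -0.0, -0.0, -0.573] -> [600.0, 200.0, 230.0]
--
[0.772, 0.472, 0.05, -0.0, -0.0, -0.759] -> [550.0, 374.0, 220.0]
--
```

Emit:
servo_tool([
  [0.3,-0.015,-0.03,0,0,-0.32,1],
  [0.6,-0.03,-0.06,0,0,-0.64,1],
  [0.9,-0.044,-0.087,-0.002,0,-0.96,1],
  [0.906,-0.044,-0.087,-0.002,0,-0.963,1],
  [0.906,-0.044,-0.087,-0.002,0,-0.963,1],
])

```text
clock: 0.78
position: [359.6, -560.6, 230.2]
ee_rot: [0.921, 0.389, -0.0, 0.0]
ft_force: [-0.7, 0.3, -1.1]
gripper_width: 1.003
gripper_force: 0.0
```

Emit:
servo_tool([
  [0.14,0,0,0,0,-0.1,1],
  [0.28,0,0,0,0,-0.2,1],
  [0.42,0,0,0,0,-0.3,1],
  [0.566,0.008,0,0,0,-0.382,1],
  [0.566,0.008,0,0,0,-0.382,1],
])

```text
clock: 1.4
position: [444.0, -476.8, 230.8]
ee_rot: [0.876, 0.482, 0.001, 0.0]
ft_force: [-0.4, -0.7, -0.1]
gripper_width: 0.998
gripper_force: 0.0
```

Emit:
servo_tool([
  [0.14,0.03,0,0,0,-0.1,1],
  [0.28,0.06,0,0,0,-0.2,1],
  [0.42,0.09,0,0,0,-0.3,1],
  [0.552,0.12,0,0,0,-0.382,1],
  [0.552,0.12,0,0,0,-0.382,1],
])

```text
clock: 2.02
position: [522.9, -397.0, 230.6]
ee_rot: [0.824, 0.567, 0.001, 0.0]
ft_force: [-0.4, -0.3, -0.2]
gripper_width: 1.006
gripper_force: 0.0
```

Emit:
servo_tool([
  [0.13,0.01,0,0,0,-0.12,1],
  [0.26,0.02,0,0,0,-0.24,1],
  [0.39,0.03,0,0,0,-0.36,1],
  [0.524,0.038,0,0,0,-0.477,1],
  [0.524,0.038,0,0,0,-0.477,1],
])

```text
clock: 2.65
position: [566.9, -301.6, 230.8]
ee_rot: [0.746, 0.666, 0.001, 0.0]
ft_force: [-0.4, 0.1, 0.2]
gripper_width: 1.002
gripper_force: 0.0
```

Emit:
servo_tool([
  [0.13,0.04,0,0,0,-0.12,1],
  [0.26,0.08,0,0,0,-0.24,1],
  [0.39,0.12,0,0,0,-0.36,1],
  [0.499,0.166,0,0,0,-0.478,1],
  [0.499,0.166,0,0,0,-0.478,1],
])

```text
clock: 3.28
position: [611.4, -207.4, 230.5]
ee_rot: [0.658, 0.753, 0.001, 0.0]
ft_force: [0.1, 0.0, -0.8]
gripper_width: 1.003
gripper_force: 0.0
```

Emit:
servo_tool([
  [0.13,0.03,0,0,0,-0.1,1],
  [0.26,0.06,0,0,0,-0.2,1],
  [0.39,0.09,0,0,0,-0.3,1],
  [0.514,0.117,0,0,0,-0.382,1],
  [0.514,0.117,0,0,0,-0.382,1],
])

```text
clock: 3.9
position: [620.4, -101.7, 230.7]
ee_rot: [0.579, 0.815, 0.0, 0.0]
ft_force: [-0.1, 0.0, -0.6]
gripper_width: 1.004
gripper_force: 0.0
```

Emit:
servo_tool([
  [0.12,0.05,0,0,0,-0.1,1],
  [0.24,0.1,0,0,0,-0.2,1],
  [0.36,0.15,0,0,0,-0.3,1],
  [0.481,0.218,0,0,0,-0.381,1],
  [0.481,0.218,0,0,0,-0.381,1],
])

```text
clock: 4.53
position: [630.2, 4.3, 230.5]
ee_rot: [0.495, 0.869, 0.001, 0.0]
ft_force: [0.5, 0.2, 0.1]
gripper_width: 1.001
gripper_force: 0.0
```

Emit:
servo_tool([
  [0.22,0.09,0,0,0,-0.14,1],
  [0.44,0.18,0,0,0,-0.28,1],
  [0.66,0.27,0,0,0,-0.42,1],
  [0.939,0.375,0,0,0,-0.573,1],
  [0.939,0.375,0,0,0,-0.573,1],
])

```text
clock: 5.15
position: [597.9, 206.2, 230.6]
ee_rot: [0.358, 0.934, 0.001, -0.001]
ft_force: [0.2, 0.1, -0.1]
gripper_width: 0.999
gripper_force: 0.0
```

Emit:
servo_tool([
  [0.2,0.12,0,0,0,-0.2,1],
  [0.4,0.24,0,0,0,-0.4,1],
  [0.6,0.36,0,0,0,-0.6,1],
  [0.772,0.472,0.05,0,0,-0.759,1],
  [0.772,0.472,0.05,0,0,-0.759,1],
])

```text
clock: 5.78
position: [547.9, 376.3, 219.1]
ee_rot: [0.169, 0.986, -0.0, -0.001]
ft_force: [-0.0, -0.4, -0.0]
gripper_width: 0.999
gripper_force: 0.0
```

```bash
python3 - <<'E'
from h import *
import pickle
s=manip.state();print(s["position"].round(1),s["ee_rot"].round(3),s["joint_pos"].round(2),s["clock"])
c=cam("wrist");cv2.imwrite("pics/w1.png",c["im"]);pickle.dump(c,open("w1.pkl","wb"))
E
```

```text
[547.9 376.3 219.1] [ 0.169  0.986 -0.    -0.001] [-0.2   0.67 -0.73  1.46  0.46  1.2   0.23] 5.775
```

View pics/w1.png

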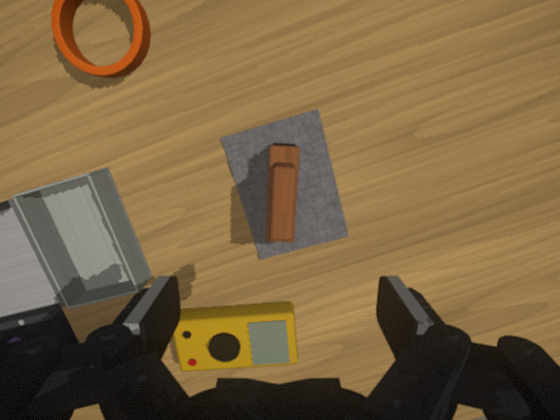

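Wrist view: the grip top spans (273,165)–(294,241), nearly along image columns. Mat corners are (221,137), (319,110), (347,236) and (260,259).

```bash
python3 - <<'E'
from h import *
import pickle
c=pickle.load(open("w1.pkl","rb"));im=c["im"].astype(int)
p=ray(c,[(273,166),(298,166),(294,241),(269,241)],83);print(p.round(1).tolist(),p.mean(0).round(1))
d=(p[0]+p[1]-p[2]-p[3])/2;print("len",np.linalg.norm(d),"yaw",np.arctan2(-d[1],-d[0]))
g=im[130:255,250:320];m=((g[...,2]-g[...,0]>70)&(g[...,2]>105)).astype(np.uint8)
n,l,st,ce=cv2.connectedComponentsWithStats(m);i=1+st[1:,4].argmax();print(st[i]);pts=np.argwhere(l==i)[:,::-1]+[250,130];pts=pts[pts[:,1]>170]
q=cv2.minAreaRect(ray(c,pts,83)[:,:2].astype(np.float32));print(q)
m=ray(c,[(221,137),(319,110),(347,236),(260,259)],3);print("mat",m.round(0).tolist(),m.mean(0))
e=m[2]-m[1];print(np.arctan2(e[1],e[0]))
E
```

```text
[[516.4, 382.3, 83.0], [523.7, 403.1, 83.0], [589.2, 377.2, 83.0], [581.4, 355.1, 83.0]] [552.7 379.4  83. ]
len 70.37895108652164 yaw -0.3864423887416755
[  20   16   29   95 2028]
((554.3209228515625, 379.2589111328125), (20.298988342285156, 65.57980346679688), 68.28659057617188)
mat [[478.0, 335.0, 3.0], [486.0, 444.0, 3.0], [634.0, 432.0, 3.0], [627.0, 325.0, 3.0]] [556.28195629 383.83902459   3.        ]
-0.07853004858811437
```

```bash
python3 - <<'E'
from h import *
plan([(552,377.5,120,2.762),(552,377.5,64,2.762)])
E
```

```text
[-0.004, 0.022, 0.497, -0.003, 0.001, 0.069] -> [552.0, 378.0, 120.0]
--
[-0.0, 0.0, 0.28, -0.0, -0.0, 0.0] -> [552.0, 378.0, 64.0]
--
```

Emit:
servo_tool([
  [0,0.01,0.15,0,0,0.03,1],
  [0,0.02,0.3,0,0,0.069,1],
  [-0.004,0.022,0.45,-0.003,0,0.069,1],
  [-0.004,0.022,0.497,-0.003,0,0.069,1],
  [-0.004,0.022,0.497,-0.003,0,0.069,1],
])

```text
clock: 6.45
position: [553.3, 376.0, 120.6]
ee_rot: [0.19, 0.982, -0.0, 0.001]
ft_force: [-0.6, -0.3, 1.0]
gripper_width: 1.004
gripper_force: 0.0
```

Emit:
servo_tool([
  [0,0,0.08,0,0,0,1],
  [0,0,0.16,0,0,0,1],
  [0,0,0.24,0,0,0,1],
  [0,0,0.28,0,0,0,1],
  [0,0,0.28,0,0,0,1],
])

```text
clock: 7.08
position: [552.1, 377.1, 63.7]
ee_rot: [0.189, 0.982, -0.0, -0.0]
ft_force: [-0.5, 0.2, 0.1]
gripper_width: 1.004
gripper_force: 0.0
```

Emit:
servo_tool([
  [0,0,0,0,0,0,0],
  [0,0,0,0,0,0,-0.5],
  [0,0,0,0,0,0,-1],
  [0,0,0,0,0,0,-1],
  [0,0,0,0,0,0,-1],
])

```text
clock: 7.7
position: [553.6, 379.4, 66.7]
ee_rot: [0.189, 0.982, 0.002, 0.002]
ft_force: [-0.7, 1.6, 4.5]
gripper_width: 0.003
gripper_force: 2.5
```

Emit:
servo_tool([
  [0,0,0,0,0,0,-1],
  [0,0,0,0,0,0,-1],
  [0,0,0,0,0,0,-1],
  [0,0,0,0,0,0,-1],
  [0,0,0,0,0,0,-1],
])

```text
clock: 8.32
position: [553.7, 379.4, 66.6]
ee_rot: [0.189, 0.982, 0.002, 0.002]
ft_force: [-0.3, 1.1, 8.2]
gripper_width: -0.001
gripper_force: 3.6
```

Emit:
servo_tool([
  [0,0,-0.05,0,0,0,-1],
  [0,0,-0.2,0,0,0,-1],
  [0,0,-0.4,0,0,0,-1],
  [0,0,-0.6,0,0,0,-1],
  [0,0,-0.6,0,0,0,-1],
])

```text
clock: 8.95
position: [553.9, 378.8, 188.6]
ee_rot: [0.189, 0.982, 0.003, 0.003]
ft_force: [-0.2, -0.1, 0.2]
gripper_width: 0.001
gripper_force: 0.0
```

```bash
python3 - <<'E'
from h import *
s=manip.state();print(s["position"].round(1),s["ft_force"].round(1),s["wrist_torque"].round(2))
c=cam("top");cv2.imwrite("pics/t2.png",c["im"])
a=c["im"][100:245,75:360];cv2.imwrite("pics/t2c.png",cv2.resize(a,None,fx=2.8,fy=2.8,interpolation=cv2.INTER_CUBIC))
g=c["im"].astype(int);br=g.max(2);m=(br<90).astype(np.uint8);m[:182]=0;m[226:]=0;m[:,:232]=0;m[:,345:]=0
n,l,st,ce=cv2.connectedComponentsWithStats(m)
for i in range(1,n):
    if st[i,4]>30:
        w=ray(c,ce[i],59)[0];print(st[i],w.round(0),toJ(w).round(0))
print(J(0,-117),J(0,150),J(0,-85))
E
```

```text
[553.9 378.8 188.6] [-0.2 -0.1  0.2] [0.01 0.01 0.03]
[282 185  11  10  74] [544. -28.  59.] [27.  5.]
[304 186  10  10  65] [543. -77.  59.] [ 30. -44.]
[262 207  11  11  73] [498.  15.  59.] [-23.  44.]
[ 507.8232306  -147.05512252] [528.30867872 119.15784939] [ 510.27841539 -115.14944799]
```

View pics/t2c.png

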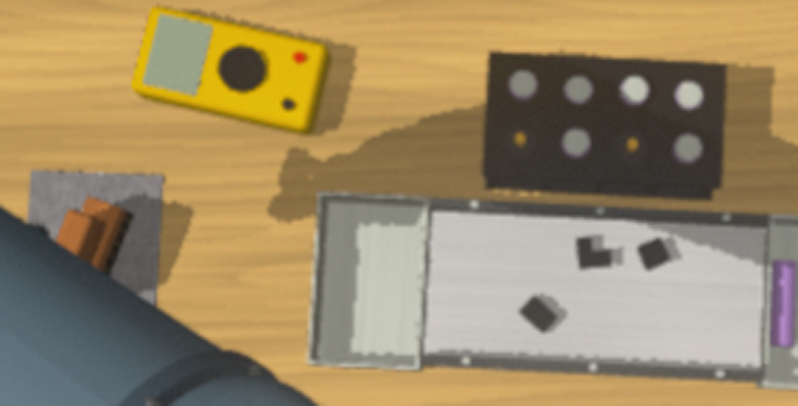

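The top crop shows the brush still on its mat at crop (95,235), partly hidden by the arm, so the grasp missed. The three scraps are unmoved. I'll look with the wrist camera.

```bash
python3 - <<'E'
from h import *
import pickle
s=manip.state();print(s["position"].round(1),s["ee_rot"].round(4))
c=cam("wrist");cv2.imwrite("pics/w2.png",c["im"]);pickle.dump(c,open("w2.pkl","wb"))
p=s["position"];R=Ro.from_quat(s["ee_rot"])
print("tcp px",proj(c,[p,p+R.apply([0,0,14])]).round(0).tolist())
print("cam in tool",R.inv().apply(-c["R"].T@c["t"]-p).round(1))
w=pickle.load(open("w1.pkl","rb"));print(proj(w,[[547.9,376.3,219.1],[552,377.5,83],[552,377.5,64]]).round(0).tolist())
E
```

```text
[553.  377.6 186.3] [0.1893 0.9819 0.0012 0.0015]
tcp px [[278.0, 264.0], [278.0, 253.0]]
cam in tool [ 7.350e+01 -1.000e-01 -1.614e+02]
[[278.0, 264.0], [281.0, 205.0], [281.0, 200.0]]
```

View pics/w2.png

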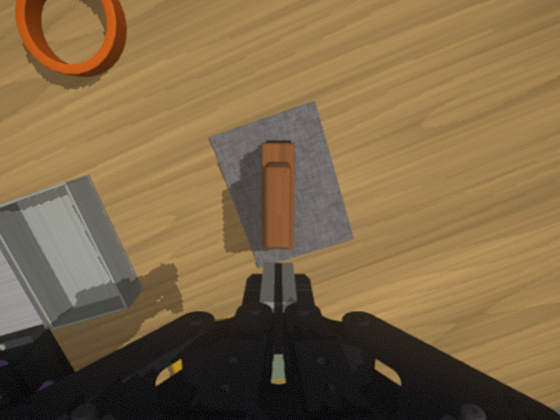

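The wrist view shows the fingers shut and empty at (278,265). The brush still stands on its mat with the grip from (265,165) to (292,248).

```bash
python3 - <<'E'
from h import *
import pickle
c=pickle.load(open("w2.pkl","rb"))
for z in (83,50):
    p=ray(c,[(266,165),(291,165),(292,248),(265,248)],z);d=(p[0]+p[1]-p[2]-p[3])/2
    print(p.mean(0).round(1),"len",np.linalg.norm(d),np.linalg.norm(p[0]-p[1]),"yaw",np.arctan2(-d[1],-d[0]))
m=ray(c,[(209,138),(315,102),(353,238),(257,266)],3);print(m.round(0).tolist(),m.mean(0),np.linalg.norm(m[0]-m[1]),np.linalg.norm(m[2]-m[1]))
p=ray(c,[(263,142),(295,142)],45);print(p.round(1).tolist(),np.linalg.norm(p[0]-p[1]))
T=pickle.load(open("top0.pkl","rb"));W=pickle.load(open("w1.pkl","rb"))
def P(c): return np.c_[c["R"],c["t"]]
# two-view: grip-top mean between top0 crop and w1
u=lambda c,a:cv2.undistortPoints(np.array([[a]],float),c["K"],c["d"]).reshape(2,1)
for a,b in (((28/3.084+80,141/3.084+158),(298,166)),((60/3.084+80,50/3.084+158),(294,241)),((67/3.084+80,152/3.084+158),(273,166))):
    X=cv2.triangulatePoints(P(T),P(W),u(T,a),u(W,b))[:,0];print((X[:3]/X[3]).round(1))
E
```

```text
[551.5 378.7  83. ] len 69.67028620769936 19.537283648749515 yaw -0.3805624245173792
[559.9 375.5  50. ] len 78.36198402171917 21.97465221467555 yaw -0.3805624245173798
[[479.0, 333.0, 3.0], [486.0, 443.0, 3.0], [633.0, 434.0, 3.0], [625.0, 324.0, 3.0]] [555.87199021 383.5028965    3.        ] 110.02366408493783 147.5110092735831
[[500.4, 384.7, 45.0], [510.8, 410.7, 45.0]] 28.06988016808555
[525.2 403.1  71.6]
[588.1 377.   83.9]
[518.7 380.6  57.3]
```

```bash
python3 - <<'E'
from h import *
import pickle
c=pickle.load(open("w2.pkl","rb"));p=np.array([553.,377.6,186.3]);R=Ro.from_quat([0.1893,0.9819,.0012,.0015])
for z in (14,5,0,-5,-10,-16,-22,-30): print(z,proj(c,p+R.apply([[11,-9,z],[11,9,z],[-11,0,z]])).round(0).tolist())
E
```

```text
14 [[262.0, 235.0], [295.0, 235.0], [278.0, 271.0]]
5 [[261.0, 240.0], [295.0, 240.0], [278.0, 278.0]]
0 [[261.0, 244.0], [296.0, 244.0], [278.0, 283.0]]
-5 [[260.0, 247.0], [296.0, 247.0], [278.0, 287.0]]
-10 [[260.0, 251.0], [297.0, 251.0], [278.0, 292.0]]
-16 [[259.0, 256.0], [298.0, 256.0], [278.0, 298.0]]
-22 [[258.0, 262.0], [298.0, 262.0], [278.0, 305.0]]
-30 [[257.0, 269.0], [299.0, 269.0], [278.0, 314.0]]
```

Emit:
servo_tool([
  [0,0,0,0,0,0,0],
  [0,0,0,0,0,0,1],
  [0,0,0,0,0,0,1],
  [0,0,0,0,0,0,1],
  [0,0,0,0,0,0,1],
])

```text
clock: 9.68
position: [552.4, 377.2, 184.5]
ee_rot: [0.189, 0.982, 0.0, 0.0]
ft_force: [-0.3, 0.1, -0.5]
gripper_width: 1.002
gripper_force: 0.0
```

```bash
python3 - <<'E'
from h import *
plan([(552,378.5,100,2.762),(552,378.5,36,2.762)])
E
```

```text
[0.005, 0.005, 0.422, 0.002, 0.001, -0.002] -> [552.0, 378.0, 100.0]
--
[-0.0, -0.0, 0.32, -0.0, 0.0, -0.0] -> [552.0, 378.0, 36.0]
--
```

Emit:
servo_tool([
  [0,0,0.15,0,0,0,1],
  [0,0,0.3,0,0,0,1],
  [0.005,0.005,0.422,0,0,0,1],
  [0.005,0.005,0.422,0,0,0,1],
  [0.005,0.005,0.422,0,0,0,1],
])

```text
clock: 10.3
position: [552.4, 379.2, 101.3]
ee_rot: [0.189, 0.982, 0.001, 0.001]
ft_force: [0.2, -0.5, -0.1]
gripper_width: 1.0
gripper_force: 0.0
```

Emit:
servo_tool([
  [0,0,0.08,0,0,0,1],
  [0,0,0.16,0,0,0,1],
  [0,0,0.24,0,0,0,1],
  [0,0,0.32,0,0,0,1],
  [0,0,0.32,0,0,0,1],
])

```text
clock: 10.92
position: [551.0, 377.8, 34.2]
ee_rot: [0.189, 0.982, -0.001, -0.001]
ft_force: [0.1, -1.2, 0.2]
gripper_width: 0.999
gripper_force: 0.0
```

Emit:
servo_tool([
  [0,0,0,0,0,0,0],
  [0,0,0,0,0,0,-0.5],
  [0,0,0,0,0,0,-1],
  [0,0,0,0,0,0,-1],
  [0,0,0,0,0,0,-1],
])

```text
clock: 11.55
position: [552.5, 378.9, 36.8]
ee_rot: [0.189, 0.982, 0.001, 0.001]
ft_force: [0.0, 0.8, 4.3]
gripper_width: 0.25
gripper_force: 60.0
```

```bash
python3 - <<'E'
from h import *
st=(np.array([552,378.5,36]),Ro.from_euler('z',2.762)*Ro.from_quat([1,0,0,0]))
a=J(0,-95);b=J(0,152);print(a,b)
plan([(552,378.5,156,2.762),(545,200,156,2.9),(530,30,156,3.0),(*a,156,np.pi+TH),(*a,100,np.pi+TH),(*a,79.5,np.pi+TH),(*b,79.5,np.pi+TH)],st)
E
```

```text
[ 509.51117014 -125.11997128] [528.46212777 121.15195405]
[0.0, 0.0, -0.6, 0.0, 0.0, 0.0] -> [552.0, 378.0, 156.0]
--
[-0.298, -0.842, 0.0, 0.0, 0.0, -0.264] -> [545.0, 200.0, 156.0]
--
[-0.131, -0.843, 0.0, 0.0, 0.0, -0.191] -> [530.0, 30.0, 156.0]
--
[-0.007, -0.783, 0.0, 0.0, 0.0, -0.123] -> [510.0, -125.0, 156.0]
--
[-0.0, 0.0, 0.28, 0.0, 0.0, -0.0] -> [510.0, -125.0, 100.0]
--
[-0.0, 0.0, 0.102, 0.0, 0.0, -0.0] -> [510.0, -125.0, 80.0]
--
[-0.0, 0.618, 0.0, 0.0, 0.0, -0.0] -> [519.0, -2.0, 80.0]
[-0.0, 0.617, 0.0, 0.0, 0.0, -0.0] -> [528.0, 121.0, 80.0]
--
```

Emit:
servo_tool([
  [0,0,-0.05,0,0,0,-1],
  [0,0,-0.2,0,0,0,-1],
  [0,0,-0.4,0,0,0,-1],
  [0,0,-0.6,0,0,0,-1],
  [0,0,-0.6,0,0,0,-1],
])

```text
clock: 12.18
position: [553.3, 380.3, 160.1]
ee_rot: [0.189, 0.982, 0.003, 0.002]
ft_force: [0.3, 0.9, -1.5]
gripper_width: 0.246
gripper_force: 59.5
```

Emit:
servo_tool([
  [-0.06,-0.16,0,0,0,-0.05,-1],
  [-0.13,-0.37,0,0,0,-0.12,-1],
  [-0.2,-0.58,0,0,0,-0.18,-1],
  [-0.26,-0.75,0,0,0,-0.23,-1],
  [-0.298,-0.842,0,0,0,-0.264,-1],
])

```text
clock: 12.8
position: [543.9, 196.7, 154.7]
ee_rot: [0.122, 0.993, -0.001, -0.001]
ft_force: [0.0, 0.6, -0.8]
gripper_width: 0.247
gripper_force: 59.4
```

Emit:
servo_tool([
  [-0.03,-0.17,0,0,0,-0.04,-1],
  [-0.05,-0.34,0,0,0,-0.08,-1],
  [-0.08,-0.51,0,0,0,-0.12,-1],
  [-0.11,-0.68,0,0,0,-0.16,-1],
  [-0.131,-0.843,0,0,0,-0.191,-1],
])

```text
clock: 13.42
position: [528.6, 28.5, 155.0]
ee_rot: [0.071, 0.997, 0.0, -0.0]
ft_force: [0.2, -0.7, -2.2]
gripper_width: 0.242
gripper_force: 59.5
```

Emit:
servo_tool([
  [0,-0.2,0,0,0,-0.03,-1],
  [0,-0.4,0,0,0,-0.06,-1],
  [0,-0.6,0,0,0,-0.09,-1],
  [-0.007,-0.783,0,0,0,-0.123,-1],
  [-0.007,-0.783,0,0,0,-0.123,-1],
])

```text
clock: 14.05
position: [507.1, -128.9, 154.5]
ee_rot: [0.042, 0.999, -0.0, -0.001]
ft_force: [-0.4, 0.8, -0.9]
gripper_width: 0.247
gripper_force: 59.4
```

```bash
python3 - <<'E'
from h import *
c=cam("wrist")
P=[]
for i in range(3):
    s=manip.state();P.append(s["position"]);cc=cam("scene")
print(np.mean(P,0).round(1),s["ee_rot"].round(4),toJ(np.mean(P,0)).round(1),s["ft_force"].round(1),s["gripper_width"],s["clock"])
a=c["im"];b=cc["im"][130:300,190:360]
b=cv2.resize(b,(420,420),interpolation=cv2.INTER_CUBIC)
m=np.hstack([a,b]);cv2.imwrite("pics/c3.png",cv2.resize(m,(800,int(m.shape[0]*800/m.shape[1]))))
import pickle;pickle.dump(c,open("w3.pkl","wb"))
E
```

```text
[ 508.  -125.   155.1] [3.850e-02 9.993e-01 8.000e-04 1.000e-04] [ -1.5 -95. ] [ 0.1  0.5 -2.4] 0.2478619101407398 14.2
```

View pics/c3.png

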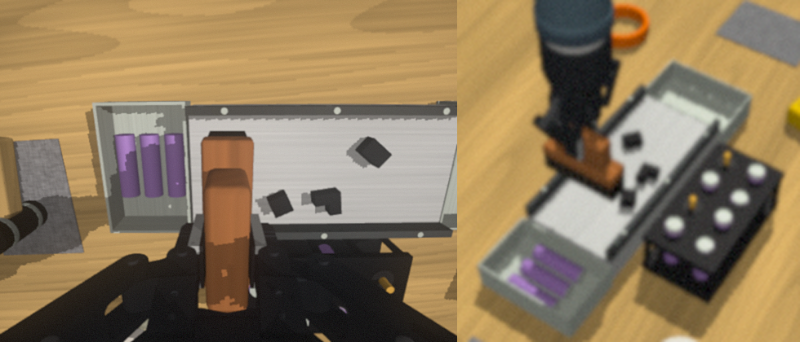

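The wrist view shows the brush held squarely over the bed. The back's end is at (202–254,137) in the scaled view, with all pieces to its +y side.

```bash
python3 - <<'E'
from h import *
import pickle
c=pickle.load(open("w3.pkl","rb"));k=980/800
for z in (160,165): 
    p=ray(c,np.array([(202,138),(254,138)])*k,z);print(z,p.round(1).tolist(),toJ(p.mean(0)).round(1),np.linalg.norm(p[0]-p[1]))
# rails inner edges (z=65)
p=ray(c,np.array([(300,118),(300,230),(189,110)])*k,65);print([toJ(q).round(1) for q in p])
E
```

```text
160 [[456.0, -139.0, 160.0], [458.4, -109.6, 160.0]] [-52.2 -98.2] 29.461103594174244
165 [[455.3, -138.5, 165.0], [457.7, -110.1, 165.0]] [-53.  -98.2] 28.517371381598405
[array([-55.7, -33.5]), array([ 55.2, -25.9]), array([ -63.3, -132.5])]
```

Emit:
servo_tool([
  [-0.006,0,0.07,0,0,0,-1],
  [-0.012,0,0.14,0,0,0,-1],
  [-0.012,0,0.21,0,0,0,-1],
  [-0.012,0,0.28,0,0,0,-1],
  [-0.012,0,0.28,0,0,0,-1],
])

```text
clock: 14.88
position: [510.2, -125.0, 98.4]
ee_rot: [0.039, 0.999, 0.001, -0.001]
ft_force: [1.0, -0.1, -1.2]
gripper_width: 0.249
gripper_force: 59.4
```

Emit:
servo_tool([
  [0,0,0.03,0,0,0,-1],
  [0,0,0.06,0,0,0,-1],
  [0,0,0.08,0,0,0,-1],
  [0,0,0.1,0,0,0,-1],
  [0,0,0.1,0,0,0,-1],
])

```text
clock: 15.5
position: [511.1, -125.2, 79.6]
ee_rot: [0.039, 0.999, 0.0, 0.0]
ft_force: [0.9, 0.3, -2.1]
gripper_width: 0.252
gripper_force: 59.4
```

Emit:
servo_tool([
  [0,0,0,0,0,0,-1],
  [0,0,0,0,0,0,-1],
  [0,0,0,0,0,0,-1],
  [0,0,0,0,0,0,-1],
  [0,0,0,0,0,0,-1],
])

```text
clock: 16.12
position: [511.3, -125.3, 79.8]
ee_rot: [0.039, 0.999, 0.0, 0.001]
ft_force: [0.3, -0.1, -1.6]
gripper_width: 0.241
gripper_force: 59.4
```

Emit:
servo_tool([
  [0,0.06,0,0,0,0,-1],
  [0,0.15,0,0,0,0,-1],
  [0,0.24,0,0,0,0,-1],
  [0,0.33,0,0,0,0,-1],
  [0,0.42,0,0,0,0,-1],
])

```text
clock: 16.75
position: [517.9, -39.9, 79.9]
ee_rot: [0.039, 0.999, 0.0, 0.001]
ft_force: [0.8, -0.4, -0.5]
gripper_width: 0.246
gripper_force: 59.5
```

Emit:
servo_tool([
  [0,0.08,0,0,0,0,-1],
  [0,0.16,0,0,0,0,-1],
  [0,0.24,0,0,0,0,-1],
  [0,0.32,0,0,0,0,-1],
  [0,0.4,0,0,0,0,-1],
])

```text
clock: 17.38
position: [524.1, 39.3, 79.9]
ee_rot: [0.039, 0.999, 0.0, 0.0]
ft_force: [-0.2, -0.4, -1.5]
gripper_width: 0.249
gripper_force: 59.5
```

Emit:
servo_tool([
  [0,0.09,0,0,0,0,-1],
  [0,0.18,0,0,0,0,-1],
  [0,0.27,0,0,0,0,-1],
  [0,0.36,0,0,0,0,-1],
  [0,0.43,0,0,0,0,-1],
])

```text
clock: 18.0
position: [530.8, 125.5, 80.0]
ee_rot: [0.039, 0.999, 0.001, 0.001]
ft_force: [0.0, -0.1, -0.5]
gripper_width: 0.248
gripper_force: 59.5
```

```bash
python3 - <<'E'
from h import *
s=manip.state();print(s["position"].round(1),toJ(s["position"]).round(1),s["ft_force"].round(1))
a=cam("wrist")["im"];b=cam("top")["im"][130:250,210:370]
b=cv2.resize(b,(560,420),interpolation=cv2.INTER_CUBIC)
m=np.hstack([a,b]);cv2.imwrite("pics/c4.png",cv2.resize(m,(800,300)))
E
```

```text
[530.8 125.5  80. ] [  2.  156.6] [ 0.  -0.1 -0.5]
```

View pics/c4.png

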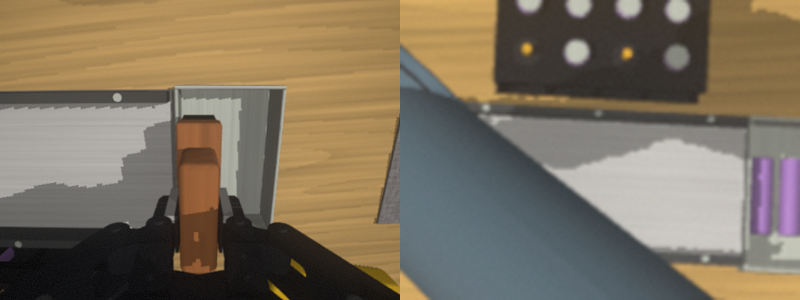

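The bed behind the brush is empty in both views; only shadow remains. The bin floor near (230,130) is partly hidden, so I'll lift and carry the brush home, then look.

```bash
python3 - <<'E'
from h import *
a=J(2.4,155);y=np.pi+TH
st=(np.array([*a,80]),Ro.from_euler('z',y)*Ro.from_quat([1,0,0,0]))
plan([(*a,170,y),(557.5,382,150,y),(557.5,382,60,y),(557.5,382,36.5,y)],st)
E
```

```text
[0.0, 0.0, -0.45, 0.0, 0.0, 0.0] -> [531.0, 124.0, 170.0]
--
[-0.016, 0.648, 0.05, 0.0, 0.0, 0.0] -> [544.0, 253.0, 160.0]
[-0.017, 0.649, 0.05, 0.0, 0.0, 0.0] -> [558.0, 382.0, 150.0]
--
[0.0, -0.0, 0.45, 0.0, 0.0, 0.0] -> [558.0, 382.0, 60.0]
--
[0.0, -0.0, 0.117, 0.0, 0.0, 0.0] -> [558.0, 382.0, 36.0]
--
```

Lift first, then look at the bin with the brush still held.

Emit:
servo_tool([
  [0,0,-0.1,0,0,0,-1],
  [0,0,-0.2,0,0,0,-1],
  [0,0,-0.32,0,0,0,-1],
  [0,0,-0.45,0,0,0,-1],
  [0,0,-0.45,0,0,0,-1],
])

```text
clock: 18.73
position: [532.5, 123.9, 173.0]
ee_rot: [0.04, 0.999, 0.001, 0.003]
ft_force: [0.2, -0.7, -2.0]
gripper_width: 0.245
gripper_force: 59.5
```

Emit:
servo_tool([
  [0,0.15,0,0,0,0,-1],
  [0,0.3,0.02,0,0,0,-1],
  [0,0.45,0.03,0,0,0,-1],
  [-0.016,0.648,0.05,0,0,0,-1],
  [-0.016,0.648,0.05,0,0,0,-1],
])

```text
clock: 19.35
position: [542.8, 256.4, 159.7]
ee_rot: [0.037, 0.999, 0.002, -0.0]
ft_force: [-0.0, -0.6, -1.6]
gripper_width: 0.245
gripper_force: 59.5
```

Emit:
servo_tool([
  [0,0.15,0,0,0,0,-1],
  [0,0.3,0.02,0,0,0,-1],
  [0,0.45,0.03,0,0,0,-1],
  [-0.017,0.649,0.05,0,0,0,-1],
  [-0.017,0.649,0.05,0,0,0,-1],
])

```text
clock: 19.98
position: [556.1, 384.4, 149.5]
ee_rot: [0.037, 0.999, 0.001, -0.0]
ft_force: [0.5, -0.2, -0.6]
gripper_width: 0.246
gripper_force: 59.7
```

```bash
python3 - <<'E'
from h import *
s=manip.state();print(s["position"].round(1),s["ft_force"].round(1))
a=cam("wrist")["im"];b=cam("top")["im"][130:250,180:340]
b=cv2.resize(b,(560,420),interpolation=cv2.INTER_CUBIC)
m=np.hstack([a,b]);cv2.imwrite("pics/c5.png",cv2.resize(m,(800,300)))
E
```

```text
[556.1 384.4 149.5] [ 0.5 -0.2 -0.6]
```

View pics/c5.png

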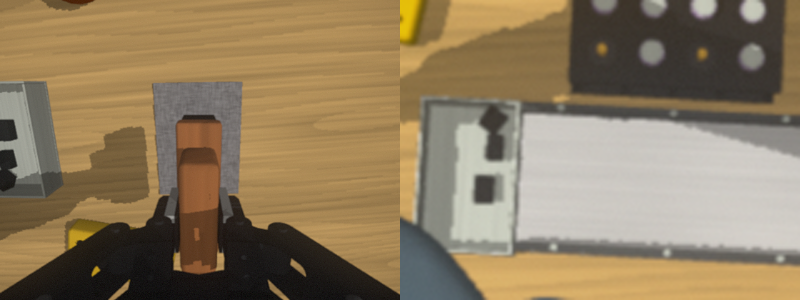

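All three pieces are in the bin (at (493,118), (494,147) and (485,189)) and the bed is clean. The brush is over the mat, so I set it down.

Emit:
servo_tool([
  [0,0,0.12,0,0,0,-1],
  [0,0,0.24,0,0,0,-1],
  [0,0,0.36,0,0,0,-1],
  [0,0,0.45,0,0,0,-1],
  [0,0,0.45,0,0,0,-1],
])

```text
clock: 20.7
position: [556.5, 381.2, 58.0]
ee_rot: [0.039, 0.999, -0.001, -0.001]
ft_force: [0.3, 0.5, -0.9]
gripper_width: 0.25
gripper_force: 59.7
```

Emit:
servo_tool([
  [0,0,0.03,0,0,0,-1],
  [0,0,0.06,0,0,0,-1],
  [0,0,0.09,0,0,0,-1],
  [0,0,0.117,0,0,0,-1],
  [0,0,0.117,0,0,0,-1],
])

```text
clock: 21.32
position: [557.7, 382.3, 36.8]
ee_rot: [0.039, 0.999, 0.0, 0.001]
ft_force: [0.4, 0.6, -1.0]
gripper_width: 0.248
gripper_force: 59.9
```

Emit:
servo_tool([
  [0,0,0,0,0,0,-1],
  [0,0,0,0,0,0,-1],
  [0,0,0,0,0,0,-1],
  [0,0,0,0,0,0,-1],
  [0,0,0,0,0,0,-1],
])

```text
clock: 21.95
position: [557.6, 382.1, 36.8]
ee_rot: [0.039, 0.999, 0.0, 0.001]
ft_force: [0.8, -0.1, -1.0]
gripper_width: 0.243
gripper_force: 59.8
```

Emit:
servo_tool([
  [0,0,0.003,0,0,0,-1],
  [0,0,0.006,0,0,0,-1],
  [0,0,0.006,0,0,0,-1],
  [0,0,0.006,0,0,0,-1],
  [0,0,0.006,0,0,0,-1],
])

```text
clock: 22.58
position: [557.7, 382.2, 36.8]
ee_rot: [0.039, 0.999, 0.0, 0.001]
ft_force: [-2.5, -1.8, 8.3]
gripper_width: 0.248
gripper_force: 61.1
```

Emit:
servo_tool([
  [0,0,0,0,0,0,-0.4],
  [0,0,0,0,0,0,0],
  [0,0,0,0,0,0,0.5],
  [0,0,0,0,0,0,1],
  [0,0,0,0,0,0,1],
])

```text
clock: 23.2
position: [557.6, 382.1, 35.5]
ee_rot: [0.039, 0.999, 0.0, 0.0]
ft_force: [0.2, 0.5, 1.1]
gripper_width: 0.999
gripper_force: 0.0
```

Emit:
servo_tool([
  [0,0,-0.1,0,0,0,1],
  [0,0,-0.25,0,0,0,1],
  [0,0,-0.5,0,0,0,1],
  [0,0,-0.7,0,0,0,1],
  [0,0,-0.7,0,0,0,1],
])

```text
clock: 23.82
position: [559.1, 384.3, 181.1]
ee_rot: [0.039, 0.999, 0.003, 0.004]
ft_force: [0.0, 0.6, -0.3]
gripper_width: 0.999
gripper_force: 0.0
```

```bash
python3 - <<'E'
from h import *
for i in range(3):
    s=manip.state();print(s["position"].round(1),s["joint_pos"].round(2));cam("wrist")
y=np.pi+TH
st=(np.array([557.5,382,176.]),Ro.from_euler('z',y)*Ro.from_quat([1,0,0,0]))
my=np.pi-0.145
plan([(600,200,200,y),(600,0,200,y),(590,-200,200,y),(510,-360,190,my)],st)
E
```

```text
[559.1 384.3 181.1] [-0.2   0.73 -0.76  1.46  0.53  1.15  0.45]
[558.2 383.  178.5] [-0.2   0.74 -0.76  1.46  0.53  1.15  0.45]
[557.6 382.  176.6] [-0.2   0.74 -0.75  1.46  0.53  1.15  0.45]
[-0.282, -0.891, -0.12, 0.0, 0.0, 0.0] -> [600.0, 200.0, 200.0]
--
[-0.038, -0.499, 0.0, 0.0, 0.0, 0.0] -> [600.0, 100.0, 200.0]
[-0.038, -0.498, 0.0, 0.0, 0.0, 0.0] -> [600.0, 0.0, 200.0]
--
[-0.014, -0.5, 0.0, 0.0, 0.0, 0.0] -> [595.0, -100.0, 200.0]
[-0.013, -0.501, 0.0, 0.0, 0.0, 0.0] -> [590.0, -200.0, 200.0]
--
[0.337, -0.828, 0.05, 0.0, 0.0, 0.13] -> [510.0, -360.0, 190.0]
--
```

Emit:
servo_tool([
  [-0.06,-0.2,-0.03,0,0,0,1],
  [-0.12,-0.4,-0.06,0,0,0,1],
  [-0.2,-0.6,-0.09,0,0,0,1],
  [-0.25,-0.8,-0.12,0,0,0,1],
  [-0.282,-0.891,-0.12,0,0,0,1],
])

```text
clock: 24.6
position: [600.2, 196.8, 198.6]
ee_rot: [0.041, 0.999, -0.001, -0.0]
ft_force: [0.2, -0.4, -0.2]
gripper_width: 1.003
gripper_force: 0.0
```

Emit:
servo_tool([
  [-0.02,-0.2,0,0,0,0,1],
  [-0.03,-0.4,0,0,0,0,1],
  [-0.05,-0.6,0,0,0,0,1],
  [-0.07,-0.8,0,0,0,0,1],
  [-0.076,-0.997,0,0,0,0,1],
])

```text
clock: 25.22
position: [598.9, -0.0, 198.5]
ee_rot: [0.038, 0.999, 0.001, -0.0]
ft_force: [-0.1, 0.7, 0.7]
gripper_width: 0.996
gripper_force: 0.0
```

Emit:
servo_tool([
  [0,-0.2,0,0,0,0,1],
  [-0.01,-0.4,0,0,0,0,1],
  [-0.02,-0.6,0,0,0,0,1],
  [-0.027,-0.8,0,0,0,0,1],
  [-0.027,-1,0,0,0,0,1],
])

```text
clock: 25.85
position: [589.1, -199.6, 198.3]
ee_rot: [0.038, 0.999, 0.001, 0.0]
ft_force: [0.4, -0.3, -0.2]
gripper_width: 0.997
gripper_force: 0.0
```

Emit:
servo_tool([
  [0.08,-0.2,0,0,0,0.03,1],
  [0.16,-0.4,0.02,0,0,0.06,1],
  [0.24,-0.6,0.04,0,0,0.1,1],
  [0.337,-0.828,0.05,0,0,0.13,1],
  [0.337,-0.828,0.05,0,0,0.13,1],
])

```text
clock: 26.48
position: [506.2, -363.7, 187.3]
ee_rot: [0.076, 0.997, -0.0, -0.001]
ft_force: [-0.1, 1.1, -0.1]
gripper_width: 1.002
gripper_force: 0.0
```

```bash
python3 - <<'E'
from h import *
import pickle
cam("scene")
c=cam("wrist");pickle.dump(c,open("w6.pkl","wb"))
s=manip.state();print(s["position"].round(1),s["ee_rot"].round(4),s["joint_pos"].round(2),s["clock"])
b=cam("top")["im"][150:250,70:220];b=cv2.resize(b,(630,420),interpolation=cv2.INTER_CUBIC)
cv2.imwrite("pics/c6.png",cv2.resize(np.hstack([c["im"],b]),(800,282)))
cv2.imwrite("pics/w6.png",c["im"])
E
```

```text
[ 509.3 -358.5  188.3] [7.270e-02 9.974e-01 1.300e-03 3.000e-04] [ 1.04  0.63 -0.73  1.6   0.45  1.09  1.62] 26.575
```

View pics/c6.png

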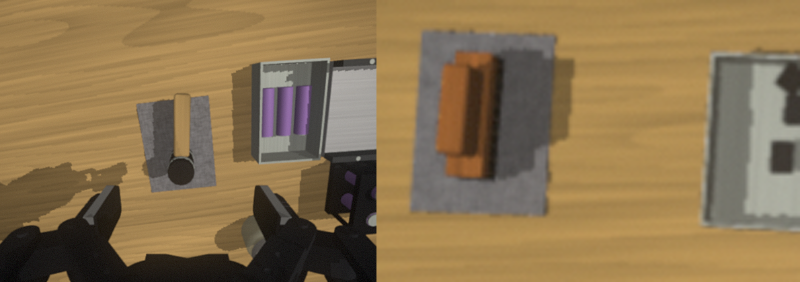

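The brush stands on its mat. The mallet head is at about (269,254) and the handle end at (269,140) in wrist pixels; I'll measure precisely.

```bash
python3 - <<'E'
from h import *
import pickle
c=pickle.load(open("w6.pkl","rb"));im=c["im"].astype(int);x0,y0=235,125
g=im[y0:285,x0:310]
m=((g[...,2]-g[...,0]>45)&(g[...,2]>140)).astype(np.uint8)
n,l,st,ce=cv2.connectedComponentsWithStats(m)
for i in range(1,n):
    if st[i,4]>300:
        w=ray(c,np.argwhere(l==i)[:,::-1]+[x0,y0],57)[:,:2];q=cv2.minAreaRect(w.astype(np.float32));print("handle",st[i],q)
        d=np.linalg.svd(w-w.mean(0),full_matrices=False)[2][0];print(w.mean(0),d)
m=(g.max(2)<52).astype(np.uint8);n,l,st,ce=cv2.connectedComponentsWithStats(m)
for i in range(1,n):
    if st[i,4]>200:
        (u,v),r=cv2.minEnclosingCircle((np.argwhere(l==i)[:,::-1]+[x0,y0]).astype(np.float32))
        print("head",st[i],(u,v,r),ray(c,[(u,v)],73).round(1),ray(c,[(u,v),(u+r,v)],73))
print(g.max(2)[100:150:4,10:60:3])
E
```

```text
handle [   0    0   75  108 3384] ((488.13140869140625, -362.85858154296875), (62.93497848510742, 94.61640930175781), 81.44940948486328)
[ 474.13320793 -362.19248517] [ 0.98823194 -0.15296284]
head [  15  111   38   39 1120] (268.9440612792969, 255.13050842285156, 19.555835723876953) [[ 550.4 -375.    73. ]] [[ 550.38874612 -375.03547116   73.        ]
 [ 552.95654495 -357.95103666   73.        ]]
[[ 75  77  79  72  69 132 160 156 168 169 171 171 146  76 113 114 121]
 [ 79  80  77  74  46 129 161 155 161 169 173 172 122  83 108 104 110]
 [ 77  77  75  59  38  72 108 106 104 114 126 113  45  43 114 108 119]
 [ 75  77  79  45  71  81  43  36  40  38  52  98 107  54  79 115 121]
 [ 84  77  69  76  37  42  46  45  45  45  47  41  43 113  69 115 109]
 [ 72  78  73  42  45  47  49  44  44  44  50  46  52  44 104 114 118]
 [ 72  75  51  45  49  43  43  44  46  44  43  45  49  46  69 107 113]
 [ 78  68  42  46  44  44  46  44  46  44  48  48  48  46  48 109 110]
 [ 79  75  48  50  47  50  46  50  50  50  46  49  47  48  49 113 118]
 [101 115  48  45  43  46  49  43  47  48  46  42  49  49  52 111 119]
 [110 112  86  48  45  50  50  48  46  47  50  49  51  48  90 110 112]
 [112 119 114  78  45  48  51  46  49  47  50  49  51  86 117 115 127]
 [115 116 111 114 106  56  49  47  48  50  47  72 107 106 112 111 116]]
```

```bash
python3 - <<'E'
from h import *
for i in range(4):
    s=manip.state();print(s["position"].round(1));cam("scene")
plan([(508,-367.8,80,np.pi-0.146),(508,-367.8,15,np.pi-.146)])
E
```

```text
[ 510.  -357.6  188.6]
[ 510.2 -357.3  188.9]
[ 510.3 -357.4  189. ]
[ 510.1 -357.7  189.1]
[0.004, -0.05, 0.546, 0.002, 0.002, 0.005] -> [508.0, -368.0, 80.0]
--
[-0.0, -0.0, 0.325, 0.0, 0.0, -0.0] -> [508.0, -368.0, 15.0]
--
```

Emit:
servo_tool([
  [0,-0.02,0.15,0,0,0,1],
  [0,-0.04,0.3,0,0,0,1],
  [0.004,-0.05,0.45,0.002,0.002,0.005,1],
  [0.004,-0.05,0.546,0.002,0.002,0.005,1],
  [0.004,-0.05,0.546,0.002,0.002,0.005,1],
])

```text
clock: 27.45
position: [506.5, -368.4, 78.8]
ee_rot: [0.074, 0.997, 0.001, -0.001]
ft_force: [0.5, 0.8, -0.3]
gripper_width: 0.999
gripper_force: 0.0
```

Emit:
servo_tool([
  [0,0,0.09,0,0,0,1],
  [0,0,0.18,0,0,0,1],
  [0,0,0.26,0,0,0,1],
  [0,0,0.325,0,0,0,1],
  [0,0,0.325,0,0,0,1],
])

```text
clock: 28.08
position: [506.2, -368.9, 13.5]
ee_rot: [0.074, 0.997, 0.0, -0.001]
ft_force: [-0.5, 0.2, 0.1]
gripper_width: 1.001
gripper_force: 0.0
```

Emit:
servo_tool([
  [0,0,0,0,0,0,0.4],
  [0,0,0,0,0,0,0],
  [0,0,0,0,0,0,-0.4],
  [0,0,0,0,0,0,-0.8],
  [0,0,0,0,0,0,-1],
])

```text
clock: 28.7
position: [507.2, -369.5, 15.4]
ee_rot: [0.074, 0.997, -0.0, 0.0]
ft_force: [-1.9, 0.5, 4.1]
gripper_width: 0.242
gripper_force: 61.1
```

Emit:
servo_tool([
  [0,0,0,0,0,0,-1],
  [0,0,0,0,0,0,-1],
  [0,0,0,0,0,0,-1],
  [0,0,0,0,0,0,-1],
  [0,0,0,0,0,0,-1],
])

```text
clock: 29.32
position: [507.2, -369.5, 15.3]
ee_rot: [0.074, 0.997, -0.0, 0.0]
ft_force: [-2.0, 0.6, 4.9]
gripper_width: 0.243
gripper_force: 61.2
```

```bash
python3 - <<'E'
from h import *
y=np.pi+TH
def T(jx,jy): return J(jx-43,jy)
st=(np.array([507.2,-369.3,15.3]),Ro.from_euler('z',np.pi-.146)*Ro.from_quat([1,0,0,0]))
a=T(113,-66);print(a)
plan([(507,-369,135.3,np.pi-.146),(560,-230,150,np.pi-.11),(*a,150,y)],st)
E
```

```text
[ 581.52984441 -101.57617047]
[0.001, 0.001, -0.6, 0.0, 0.0, 0.0] -> [507.0, -369.0, 135.0]
--
[-0.161, 0.726, -0.073, 0.0, 0.0, -0.069] -> [560.0, -230.0, 150.0]
--
[-0.036, 0.651, -0.0, 0.0, 0.0, -0.063] -> [582.0, -102.0, 150.0]
--
```

Emit:
servo_tool([
  [0,0,-0.05,0,0,0,-1],
  [0,0,-0.2,0,0,0,-1],
  [0,0,-0.4,0,0,0,-1],
  [0,0,-0.55,0,0,0,-1],
  [0,0,-0.6,0,0,0,-1],
])

```text
clock: 29.95
position: [507.6, -369.8, 136.6]
ee_rot: [0.074, 0.997, -0.001, 0.001]
ft_force: [0.6, 0.5, -2.7]
gripper_width: 0.242
gripper_force: 60.3
```

Emit:
servo_tool([
  [-0.04,0.15,0,0,0,0,-1],
  [-0.08,0.32,-0.04,0,0,-0.03,-1],
  [-0.12,0.5,-0.07,0,0,-0.05,-1],
  [-0.161,0.65,-0.073,0,0,-0.069,-1],
  [-0.161,0.726,-0.073,0,0,-0.069,-1],
])

```text
clock: 30.58
position: [560.3, -228.2, 148.6]
ee_rot: [0.055, 0.998, 0.001, -0.001]
ft_force: [-0.8, -0.8, -2.0]
gripper_width: 0.247
gripper_force: 60.2
```

Emit:
servo_tool([
  [-0.01,0.15,0,0,0,-0.02,-1],
  [-0.02,0.3,0,0,0,-0.04,-1],
  [-0.03,0.45,0,0,0,-0.063,-1],
  [-0.036,0.6,0,0,0,-0.063,-1],
  [-0.036,0.651,0,0,0,-0.063,-1],
])

```text
clock: 31.2
position: [581.5, -100.6, 148.8]
ee_rot: [0.039, 0.999, 0.0, -0.001]
ft_force: [-0.4, -0.9, -2.6]
gripper_width: 0.246
gripper_force: 60.2
```

```bash
python3 - <<'E'
from h import *
import pickle
for i in range(4): cam("scene")
c=cam("wrist");t=cam("top");s=cam("scene");pickle.dump((c,t,s),open("w7.pkl","wb"))
S=manip.state();print(S["position"].round(1),S["ee_rot"].round(4),S["ft_force"].round(1),S["gripper_width"])
b=cv2.resize(t["im"][110:215,225:365],(560,420),interpolation=cv2.INTER_CUBIC)
d=cv2.resize(s["im"][150:270,230:390],(560,420),interpolation=cv2.INTER_CUBIC)
m=np.vstack([np.hstack([c["im"],b]),np.hstack([d,0*d])]);cv2.imwrite("pics/c7.png",cv2.resize(m,(800,600)))
E
```

```text
[ 581.8 -103.8  149.1] [ 4.090e-02  9.992e-01 -6.000e-04 -3.000e-04] [-0.3 -0.1 -2.4] 0.24584776100145864
```

View pics/c7.png

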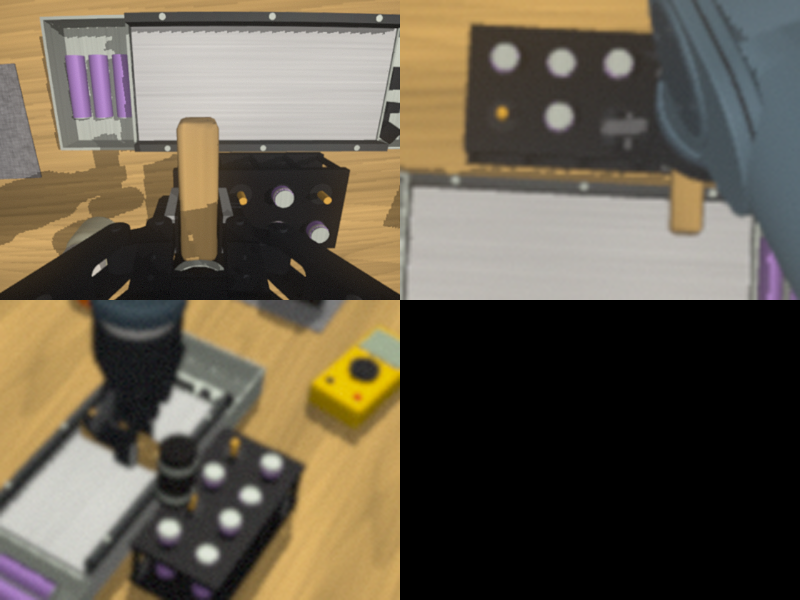

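Held level: in the scene crop the head axis runs from (179,445) to (177,492). In the wrist view the handle end is at (198,118). I'll compare with predictions.

```bash
python3 - <<'E'
from h import *
import pickle
c,t,s=pickle.load(open("w7.pkl","rb"))
h=J(113,-66);print("cell",h)
print("pred top,bottom",proj(s,[[*h,137+70],[*h,137]]).round(1).tolist())
im=s["im"];g=im.max(2).astype(int);m=(g<70).astype(np.uint8);
k=10;o=im[195:245,280:325];cv2.imwrite("pics/dbg.png",cv2.resize(o,None,fx=k,fy=k,interpolation=cv2.INTER_CUBIC))
p=ray(c,np.array([(178,119),(218,119),(198,118)])*1.4,191);print("handle end",[toJ(q).round(1) for q in p])
S=np.array([581.8,-103.0,149.1]);print("tcp J",toJ(S))
E
```

```text
cell [ 624.40309457 -104.87532503]
pred top,bottom [[300.2, 206.5], [298.8, 226.3]]
handle end [array([ 13.8, -78.4]), array([ 13.9, -58.7]), array([ 13.4, -68.6])]
tcp J [ 70.3786019  -67.39890499]
```

View pics/dbg.png

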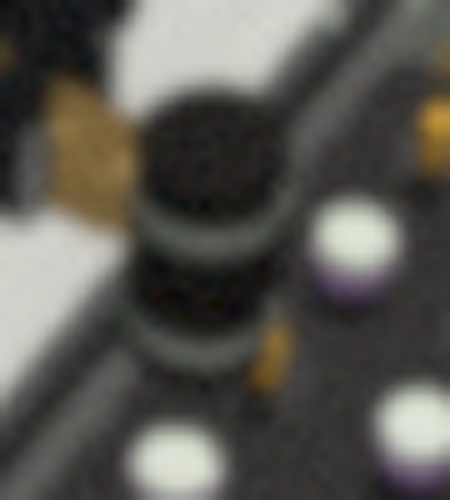

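Emit:
servo_tool([
  [0,0.01,0.05,0,0,0,-1],
  [0,0.01,0.1,0,0,0,-1],
  [0,0.01,0.16,0,0,0,-1],
  [0,0.01,0.22,0,0,0,-1],
  [0,0.01,0.22,0,0,0,-1],
])

```text
clock: 32.17
position: [581.3, -100.0, 104.0]
ee_rot: [0.04, 0.999, -0.0, -0.001]
ft_force: [-0.4, 0.1, -2.5]
gripper_width: 0.246
gripper_force: 60.2
```

Emit:
servo_tool([
  [0,0,0.02,0,0,0,-1],
  [0,0,0.04,0,0,0,-1],
  [0,0,0.06,0,0,0,-1],
  [0,0,0.08,0,0,0,-1],
  [0,0,0.08,0,0,0,-1],
])

```text
clock: 32.8
position: [582.4, -100.1, 89.3]
ee_rot: [0.04, 0.999, -0.0, 0.0]
ft_force: [-0.3, 0.2, -1.5]
gripper_width: 0.239
gripper_force: 60.5
```

Emit:
servo_tool([
  [0,0,0.004,0,0,0,-1],
  [0,0,0.008,0,0,0,-1],
  [0,0,0.012,0,0,0,-1],
  [0,0,0.015,0,0,0,-1],
  [0,0,0.015,0,0,0,-1],
])

```text
clock: 33.42
position: [582.4, -100.0, 86.4]
ee_rot: [0.04, 0.999, -0.0, 0.0]
ft_force: [-1.4, -0.0, 2.4]
gripper_width: 0.244
gripper_force: 61.0
```

Emit:
servo_tool([
  [0,0,0.003,0,0,0,-1],
  [0,0,0.006,0,0,0,-1],
  [0,0,0.008,0,0,0,-1],
  [0,0,0.01,0,0,0,-1],
  [0,0,0.01,0,0,0,-1],
])

```text
clock: 34.05
position: [582.3, -99.9, 86.0]
ee_rot: [0.04, 0.999, -0.001, 0.0]
ft_force: [-8.1, -0.4, 17.0]
gripper_width: 0.24
gripper_force: 63.0
```

Emit:
servo_tool([
  [0,0,0.003,0,0,0,-1],
  [0,0,0.006,0,0,0,-1],
  [0,0,0.008,0,0,0,-1],
  [0,0,0.01,0,0,0,-1],
  [0,0,0.01,0,0,0,-1],
])

```text
clock: 34.67
position: [582.5, -99.6, 85.6]
ee_rot: [0.04, 0.999, -0.001, 0.0]
ft_force: [-13.7, 0.7, 31.0]
gripper_width: 0.246
gripper_force: 64.8
```

Emit:
servo_tool([
  [0,0,-0.03,0,0,0,-1],
  [0,0,-0.1,0,0,0,-1],
  [0,0,-0.18,0,0,0,-1],
  [0,0,-0.25,0,0,0,-1],
  [0,0,-0.25,0,0,0,-1],
])

```text
clock: 35.3
position: [583.3, -100.0, 133.8]
ee_rot: [0.04, 0.999, -0.0, 0.001]
ft_force: [0.2, -0.2, -2.7]
gripper_width: 0.245
gripper_force: 60.2
```

Emit:
servo_tool([
  [-0.05,0.05,0,0,0,0,-1],
  [-0.1,0.1,0,0,0,0,-1],
  [-0.16,0.16,0,0,0,0,-1],
  [-0.215,0.213,0,0,0,0,-1],
  [-0.215,0.213,0,0,0,0,-1],
])

```text
clock: 35.92
position: [629.5, -58.9, 132.3]
ee_rot: [0.039, 0.999, 0.0, 0.0]
ft_force: [-0.5, -0.1, -2.2]
gripper_width: 0.246
gripper_force: 60.2
```

Emit:
servo_tool([
  [0,0,0.05,0,0,0,-1],
  [0,0,0.1,0,0,0,-1],
  [0,0,0.15,0,0,0,-1],
  [0,0,0.17,0,0,0,-1],
  [0,0,0.17,0,0,0,-1],
])

```text
clock: 36.55
position: [628.2, -61.0, 98.0]
ee_rot: [0.04, 0.999, -0.0, -0.0]
ft_force: [-0.7, -0.4, -3.3]
gripper_width: 0.242
gripper_force: 60.2
```

```bash
python3 - <<'E'
from h import *
P=[]
for i in range(4): c=cam("wrist");P.append(manip.state()["position"])
p=np.mean(P[1:],0);print(p.round(1),toJ(p).round(1))
cv2.imwrite("pics/w8.png",c["im"])
im=c["im"].astype(int);z=p[2]+30-12+24
g=im[100:330,200:360]
m=((g[...,2]-g[...,0]>40)&(g[...,2]>150)).astype(np.uint8)
n,l,st,ce=cv2.connectedComponentsWithStats(m);i=1+st[1:,4].argmax();q=np.argwhere(l==i);print(st[i]);r=q[:,0].min()+6
cols=q[q[:,0]==r][:,1]+200
w=ray(c,[(cols.mean(),q[:,0].min()+100)],p[2]-12.3+54)[0];print(cols.min(),cols.max(),"handle end",toJ(w).round(1))
E
```

```text
[628.8 -60.9  98.7] [114.  -21.8]
[   0   63  160  167 9911]
200 359 handle end [ 56.3 -21. ]
```

Emit:
servo_tool([
  [0,0,0.016,0,0,0,-1],
  [0,0,0.032,0,0,0,-1],
  [0,0,0.048,0,0,0,-1],
  [0,0,0.06,0,0,0,-1],
  [0,0,0.06,0,0,0,-1],
])

```text
clock: 37.38
position: [628.8, -60.9, 86.3]
ee_rot: [0.04, 0.999, -0.0, 0.0]
ft_force: [0.4, 0.1, 0.8]
gripper_width: 0.248
gripper_force: 60.8
```

Emit:
servo_tool([
  [0,0,0.006,0,0,0,-1],
  [0,0,0.012,0,0,0,-1],
  [0,0,0.018,0,0,0,-1],
  [0,0,0.02,0,0,0,-1],
  [0,0,0.02,0,0,0,-1],
])

```text
clock: 38.0
position: [628.8, -60.8, 85.7]
ee_rot: [0.04, 0.999, -0.001, 0.0]
ft_force: [-12.3, -1.2, 26.9]
gripper_width: 0.243
gripper_force: 64.4
```

Emit:
servo_tool([
  [0,0,-0.03,0,0,0,-1],
  [0,0,-0.1,0,0,0,-1],
  [0,0,-0.18,0,0,0,-1],
  [0,0,-0.25,0,0,0,-1],
  [0,0,-0.25,0,0,0,-1],
])

```text
clock: 38.62
position: [629.6, -60.8, 133.9]
ee_rot: [0.04, 0.999, -0.0, 0.001]
ft_force: [0.6, 0.7, -2.1]
gripper_width: 0.241
gripper_force: 60.2
```

Emit:
servo_tool([
  [0,0.11,0,0,0,0,-1],
  [0,0.22,0,0,0,0,-1],
  [0,0.33,0,0,0,0,-1],
  [0,0.44,0,0,0,0,-1],
  [0,0.44,0,0,0,0,-1],
])

```text
clock: 39.25
position: [635.4, 30.8, 132.6]
ee_rot: [0.038, 0.999, 0.001, 0.0]
ft_force: [0.0, -1.2, -2.6]
gripper_width: 0.25
gripper_force: 60.2
```

Emit:
servo_tool([
  [0,0,0.05,0,0,0,-1],
  [0,0,0.1,0,0,0,-1],
  [0,0,0.15,0,0,0,-1],
  [0,0,0.17,0,0,0,-1],
  [0,0,0.17,0,0,0,-1],
])

```text
clock: 39.88
position: [635.3, 26.6, 97.9]
ee_rot: [0.04, 0.999, -0.0, -0.0]
ft_force: [-0.1, 0.0, -1.9]
gripper_width: 0.244
gripper_force: 60.2
```

```bash
python3 - <<'E'
from h import *
P=[]
for i in range(4): c=cam("wrist");P.append(manip.state()["position"])
p=np.mean(P[1:],0);print(p.round(1),toJ(p).round(1))
E
```

```text
[635.8  26.9  98.7] [114.2  66.2]
```

Aligned. Press D, then move on to C.

Emit:
servo_tool([
  [0,0,0.016,0,0,0,-1],
  [0,0,0.032,0,0,0,-1],
  [0,0,0.048,0,0,0,-1],
  [0,0,0.06,0,0,0,-1],
  [0,0,0.06,0,0,0,-1],
])

```text
clock: 40.7
position: [635.8, 26.9, 86.3]
ee_rot: [0.04, 0.999, -0.0, 0.0]
ft_force: [0.1, 0.6, 1.0]
gripper_width: 0.247
gripper_force: 60.7
```

Emit:
servo_tool([
  [0,0,0.006,0,0,0,-1],
  [0,0,0.012,0,0,0,-1],
  [0,0,0.018,0,0,0,-1],
  [0,0,0.02,0,0,0,-1],
  [0,0,0.02,0,0,0,-1],
])

```text
clock: 41.32
position: [635.8, 27.1, 85.6]
ee_rot: [0.04, 0.999, -0.001, 0.0]
ft_force: [-11.1, -1.6, 27.0]
gripper_width: 0.245
gripper_force: 64.3
```

Emit:
servo_tool([
  [0,0,-0.03,0,0,0,-1],
  [0,0,-0.1,0,0,0,-1],
  [0,0,-0.18,0,0,0,-1],
  [0,0,-0.25,0,0,0,-1],
  [0,0,-0.25,0,0,0,-1],
])

```text
clock: 41.95
position: [636.5, 27.0, 133.9]
ee_rot: [0.04, 0.999, 0.0, 0.001]
ft_force: [-0.6, 0.1, -1.9]
gripper_width: 0.244
gripper_force: 60.2
```

Emit:
servo_tool([
  [0.05,-0.05,0,0,0,0,-1],
  [0.11,-0.11,0,0,0,0,-1],
  [0.17,-0.17,0,0,0,0,-1],
  [0.225,-0.22,0,0,0,0,-1],
  [0.225,-0.22,0,0,0,0,-1],
])

```text
clock: 42.58
position: [586.1, -15.1, 132.2]
ee_rot: [0.041, 0.999, -0.001, -0.0]
ft_force: [0.1, -0.2, -3.8]
gripper_width: 0.249
gripper_force: 60.2
```

Emit:
servo_tool([
  [0,0,0.05,0,0,0,-1],
  [0,0,0.1,0,0,0,-1],
  [0,0,0.15,0,0,0,-1],
  [0,0,0.17,0,0,0,-1],
  [0,0,0.17,0,0,0,-1],
])

```text
clock: 43.2
position: [586.9, -13.3, 97.9]
ee_rot: [0.04, 0.999, -0.0, -0.0]
ft_force: [0.2, -0.9, -2.6]
gripper_width: 0.243
gripper_force: 60.2
```

```bash
python3 - <<'E'
from h import *
P=[]
for i in range(4): c=cam("wrist");P.append(manip.state()["position"])
p=np.mean(P[1:],0);print(p.round(1),toJ(p).round(1))
E
```

```text
[587.4 -13.4  98.6] [69.1 22.4]
```

Press C, lift, then plan the return.

Emit:
servo_tool([
  [0,0,0.016,0,0,0,-1],
  [0,0,0.032,0,0,0,-1],
  [0,0,0.048,0,0,0,-1],
  [0,0,0.06,0,0,0,-1],
  [0,0,0.06,0,0,0,-1],
])

```text
clock: 44.02
position: [587.3, -13.6, 86.3]
ee_rot: [0.04, 0.999, -0.0, 0.0]
ft_force: [-0.2, -0.3, 0.1]
gripper_width: 0.242
gripper_force: 60.8
```

Emit:
servo_tool([
  [0,0,0.006,0,0,0,-1],
  [0,0,0.012,0,0,0,-1],
  [0,0,0.018,0,0,0,-1],
  [0,0,0.02,0,0,0,-1],
  [0,0,0.02,0,0,0,-1],
])

```text
clock: 44.65
position: [587.3, -13.3, 85.5]
ee_rot: [0.04, 0.999, -0.001, 0.0]
ft_force: [-13.8, -1.9, 30.8]
gripper_width: 0.243
gripper_force: 64.8
```

Emit:
servo_tool([
  [0,0,-0.03,0,0,0,-1],
  [0,0,-0.1,0,0,0,-1],
  [0,0,-0.18,0,0,0,-1],
  [0,0,-0.25,0,0,0,-1],
  [0,0,-0.25,0,0,0,-1],
])

```text
clock: 45.28
position: [588.2, -13.4, 133.8]
ee_rot: [0.04, 0.999, -0.0, 0.001]
ft_force: [0.1, 0.4, -2.7]
gripper_width: 0.244
gripper_force: 60.2
```

```bash
python3 - <<'E'
from h import *
y=np.pi+TH
st=(np.array([587.4,-13.4,133]),Ro.from_euler('z',y)*Ro.from_quat([1,0,0,0]))
plan([(585,-130,150,y),(550,-260,150,y),(507.2,-369.3,135,np.pi-.146),(507.2,-369.3,35,np.pi-.146)],st)
E
```

```text
[-0.033, -0.582, -0.085, 0.0, 0.0, 0.0] -> [585.0, -130.0, 150.0]
--
[0.125, -0.662, 0.0, 0.0, 0.0, 0.0] -> [550.0, -260.0, 150.0]
--
[0.171, -0.561, 0.075, 0.0, 0.0, 0.132] -> [507.0, -369.0, 135.0]
--
[0.0, -0.0, 0.5, 0.0, 0.0, 0.0] -> [507.0, -369.0, 35.0]
--
```

Emit:
servo_tool([
  [0,-0.13,-0.03,0,0,0,-1],
  [-0.01,-0.26,-0.06,0,0,0,-1],
  [-0.02,-0.4,-0.085,0,0,0,-1],
  [-0.033,-0.5,-0.085,0,0,0,-1],
  [-0.033,-0.582,-0.085,0,0,0,-1],
])

```text
clock: 45.9
position: [584.2, -130.9, 148.9]
ee_rot: [0.04, 0.999, 0.0, -0.0]
ft_force: [-0.7, 0.1, -2.4]
gripper_width: 0.246
gripper_force: 60.3
```

Emit:
servo_tool([
  [0.02,-0.13,0,0,0,0,-1],
  [0.05,-0.27,0,0,0,0,-1],
  [0.08,-0.41,0,0,0,0,-1],
  [0.1,-0.55,0,0,0,0,-1],
  [0.125,-0.662,0,0,0,0,-1],
])

```text
clock: 46.52
position: [548.5, -260.9, 149.0]
ee_rot: [0.04, 0.999, 0.0, -0.0]
ft_force: [0.7, 0.3, -2.2]
gripper_width: 0.247
gripper_force: 60.2
```

Emit:
servo_tool([
  [0.04,-0.14,0.02,0,0,0.04,-1],
  [0.08,-0.28,0.04,0,0,0.08,-1],
  [0.12,-0.42,0.06,0,0,0.132,-1],
  [0.171,-0.561,0.075,0,0,0.132,-1],
  [0.171,-0.561,0.075,0,0,0.132,-1],
])

```text
clock: 47.15
position: [503.4, -373.2, 133.5]
ee_rot: [0.077, 0.997, -0.001, -0.001]
ft_force: [0.7, 0.8, -3.3]
gripper_width: 0.244
gripper_force: 60.2
```

```bash
python3 - <<'E'
from h import *
for i in range(4): S=cam("scene")
P=[]
for i in range(3): T=cam("top");P.append(manip.state()["position"])
print(np.mean(P,0).round(1),manip.state()["ee_rot"].round(4))
def blobs(im,roi):
    g=im.astype(int);m=((g.max(2)>105)&(g.max(2)-g.min(2)<40)).astype(np.uint8);k=np.zeros_like(m);x0,y0,x1,y1=roi;k[y0:y1,x0:x1]=m[y0:y1,x0:x1]
    n,l,st,ce=cv2.connectedComponentsWithStats(k);return [ce[i] for i in range(1,n) if 25<st[i,4]<90]
A=blobs(T["im"],(250,120,335,165));B=blobs(S["im"],(285,203,352,262));print(len(A),len(B))
u=lambda c,a:cv2.undistortPoints(np.array([[a]],float),c["K"],c["d"]).reshape(2,1)
P=lambda c:np.c_[c["R"],c["t"]]
for a in A:
    best=None
    for b in B:
        X=cv2.triangulatePoints(P(T),P(S),u(T,a),u(S,b))[:,0];X=X[:3]/X[3]
        e=np.linalg.norm(proj(T,X)-a)+np.linalg.norm(proj(S,X)-b)
        if (best is None or e<best[0]) and 60<X[2]<95: best=(e,X)
    print(best[0].round(2),best[1].round(1),toJ(best[1]).round(0)) if best else print("none",a)
a=cv2.resize(T["im"][110:240,180:380],(728,473),interpolation=cv2.INTER_CUBIC)
w=cam("wrist")["im"];w=cv2.resize(w,(400,300));b=cv2.resize(S["im"][190:280,270:390],(400,300),interpolation=cv2.INTER_CUBIC)
cv2.imwrite("pics/c9.png",np.vstack([np.hstack([w,b]),cv2.resize(a,(800,300))]))
E
```

```text
[ 506.7 -368.   134.6] [7.350e-02 9.973e-01 0.000e+00 1.000e-04]
6 6
0.36 [678.3  23.6  70.2] [157.  66.]
0.38 [674.8 -20.7  70.2] [157.  22.]
0.18 [671.3 -64.4  70.1] [157. -22.]
0.49 [ 667.8 -108.4   70.3] [157. -66.]
0.27 [630.7 -17.4  70.5] [113.  22.]
0.54 [ 623.7 -105.1   70.5] [112. -66.]
```

View pics/c9.png

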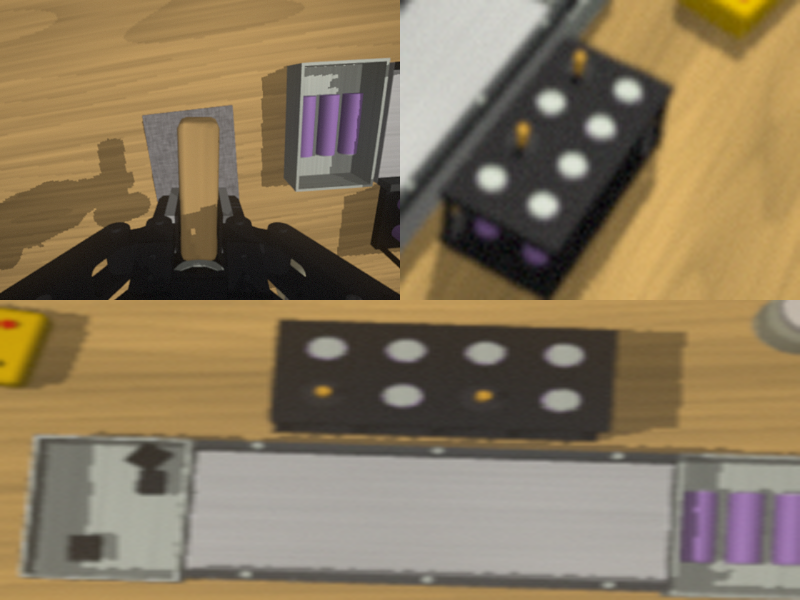

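All six cells are now level (70.1–70.5 triangulated), the bed is bare and the scraps are in the bin. The mallet is over its mat, so I lower it.

Emit:
servo_tool([
  [0,0,0.13,0,0,0,-1],
  [0,0,0.26,0,0,0,-1],
  [0,0,0.39,0,0,0,-1],
  [0,0,0.5,0,0,0,-1],
  [0,0,0.5,0,0,0,-1],
])

```text
clock: 48.18
position: [504.9, -368.4, 32.8]
ee_rot: [0.074, 0.997, 0.001, -0.001]
ft_force: [-1.5, 0.0, -2.3]
gripper_width: 0.243
gripper_force: 60.1
```

Emit:
servo_tool([
  [0,0,0.025,0,0,0,-1],
  [0,0,0.05,0,0,0,-1],
  [0,0,0.075,0,0,0,-1],
  [0,0,0.09,0,0,0,-1],
  [0,0,0.09,0,0,0,-1],
])

```text
clock: 48.8
position: [505.9, -369.1, 16.3]
ee_rot: [0.074, 0.997, -0.0, -0.0]
ft_force: [-0.3, -0.2, -3.4]
gripper_width: 0.245
gripper_force: 60.1
```

Emit:
servo_tool([
  [0,0,0.002,0,0,0,-1],
  [0,0,0.004,0,0,0,-1],
  [0,0,0.005,0,0,0,-1],
  [0,0,0.005,0,0,0,-1],
  [0,0,0.005,0,0,0,-1],
])

```text
clock: 49.42
position: [506.0, -369.2, 15.5]
ee_rot: [0.074, 0.997, -0.0, -0.0]
ft_force: [0.5, -0.4, -2.6]
gripper_width: 0.243
gripper_force: 60.1
```

Emit:
servo_tool([
  [0,0,0.002,0,0,0,-1],
  [0,0,0.004,0,0,0,-1],
  [0,0,0.005,0,0,0,-1],
  [0,0,0.005,0,0,0,-1],
  [0,0,0.005,0,0,0,-1],
])

```text
clock: 50.05
position: [505.9, -369.3, 15.3]
ee_rot: [0.074, 0.997, -0.0, -0.0]
ft_force: [-3.8, 0.5, 7.3]
gripper_width: 0.241
gripper_force: 61.5
```

Contact. Release and rise straight up.

Emit:
servo_tool([
  [0,0,0,0,0,0,-0.5],
  [0,0,0,0,0,0,-0.2],
  [0,0,0,0,0,0,0.3],
  [0,0,0,0,0,0,1],
  [0,0,0,0,0,0,1],
])

```text
clock: 50.68
position: [506.1, -369.2, 14.4]
ee_rot: [0.074, 0.997, -0.0, 0.0]
ft_force: [-1.4, -0.1, 0.9]
gripper_width: 0.993
gripper_force: 0.0
```

Emit:
servo_tool([
  [0,0,0,0,0,0,1],
  [0,0,-0.05,0,0,0,1],
  [0,0,-0.2,0,0,0,1],
  [0,0,-0.4,0,0,0,1],
  [0,0,-0.6,0,0,0,1],
])

```text
clock: 51.3
position: [506.1, -369.1, 136.4]
ee_rot: [0.074, 0.997, -0.0, 0.0]
ft_force: [1.0, -0.8, 0.4]
gripper_width: 0.997
gripper_force: 0.0
```

Emit:
servo_tool([
  [0,0,-0.2,0,0,0,1],
  [0,0,-0.4,0,0,0,1],
  [0,0,-0.4,0,0,0,1],
  [0,0,-0.4,0,0,0,1],
  [0,0,-0.4,0,0,0,1],
])

```text
clock: 51.92
position: [505.2, -368.8, 213.3]
ee_rot: [0.074, 0.997, 0.0, -0.001]
ft_force: [0.5, -0.2, 0.1]
gripper_width: 0.996
gripper_force: 0.0
```

```bash
python3 - <<'E'
from h import *
w=cam("wrist")["im"];t=cam("top")["im"]
cv2.imwrite("pics/c10.png",np.hstack([cv2.resize(w,(400,300)),cv2.resize(t,(400,300))]))
E
```

```text
(no output)
```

View pics/c10.png

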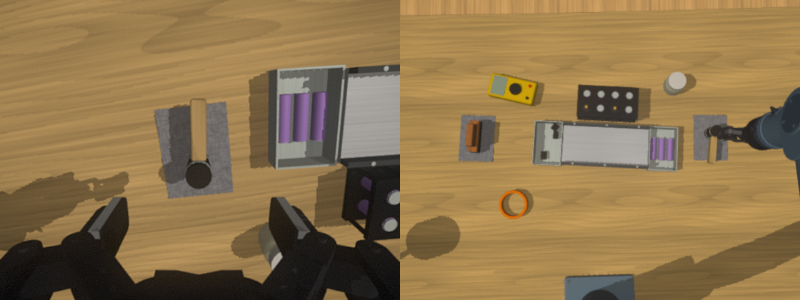

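The mallet stands on its mat at wrist (199,175), the brush on its mat at (477,138), the bed is clear and the bystanders are unmoved.

```bash
python3 -c "
from bench import manip
print(manip.job_done())"
```

```text
the job is handed in; nothing more can be done
None
```

The job is handed in: all three spacer pieces are in the scrap bin, all six cells are level, the brush and mallet are back on their mats, and nothing else on the bench looks moved; after one missed brush grasp where the closed fingers pressed lightly on the grip's top (about 8 N), it took about 52 s of the 176 s allowed.

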